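# Coconut shells into the scrap pail, lid locked on

## Robot

A 6-joint arm with a two-finger parallel gripper is mounted at the origin on the work surface. World frame = base frame: x ahead of the robot, y to its left, z up, the work surface at z = 0. Lengths are in m, angles in rad, forces in N, time in s.
With the tool pointing down it reaches from about 0.375 to 0.9 m from the base axis. Payload 3.1 kg.
Tool frame: the origin (TCP) lies at the very end of the fingers, on their centre line; the grasp point (between the pads) lies 19 mm behind it (robot.hold_point_z is the z of the grasp point in the tool frame, in m); z points along the fingers, y is the direction in which the jaws open and shut (so a half turn about z gives the same grasp; the last joint's range is limited). The gripper opens to 87 mm and grips with 3 to 60 N. Pads are 19 mm wide; open, the fingers measure 117 mm over their backs; the gripper's body (75 mm by 190 mm) begins 51 mm behind the grasp point.
Start: joints at [0.946, 0.527, 1.433, -0, 1.181, -0.178], TCP at [0.27, 0.564, 0.223] pointing down, gripper open.
Joint ranges: [-3.08, 3.08], [-0.75, 2.2], [0.22, 2.44], [-1.43, 4.57], [0, 2.65], [-2.85, 2.85]. Speed limits (rad/s): [2.79, 2.79, 3.14, 3.14, 3.14, 3.14].

## Interface

Orientations are given as a unit quaternion [x, y, z, w].
In Python, from rig import robot, viewer, spotter gives the robot as it stands.
- The arm moves only by the shell command python3 -m crank 'ROWS' [FORCE]. ROWS is text: rows parted by semicolons, each of 7 numbers parted by spaces: the turn, a rotation vector about the tool's x, y, z in units of 5 degrees (1.0 is 5 degrees), then the shift along the tool's x, y, z in units of 40 mm (1.0 is 40 mm), then the gripper's target within -1 to 1 (shut at 1, half-way at 0, fully open at -1). A call has 1 to 5 rows; each row shifts and turns the pose as measured when the row begins, along the tool's axes as they then stand; what a row does not reach is not made up. A row lasts 1/8 s, in which the tool goes at most 62.5 mm and 10.7 degrees, less where a joint would pass 70% of its speed; a pose out of reach is approached as far as the arm can. A call is refused whole if a number of a shift passes 1 or a number of a turn 1, either way. A call with a gripper value outside its range is refused whole. The fingers move at their own pace and stop on an object; FORCE is the grip in N (left out, the last holds). Time passes only in rows, so rows that do not move let the fingers close. It gives the time, the measured TCP pose, the force and the opening at its end, in the units of the state.
- robot.get_obs(): the state, without advancing time (a new reading comes with each control period).
- viewer.camera(name): name is "scene" or "side" or "wrist"; returns a dict with "img" (480x640x3 uint8, red, green, blue), "camera_matrix" (3x3 intrinsics, pixels), "xyz" and "attitude" of the camera in the world. Camera axes: x right, y down, z forward; pixel columns grow to the right and rows downward; lengths in m; the calibration is good to about 2 mm. A picture is of the moment at which its call begins. There is no depth.
- robot.hand_in(): hands the job in, once; it reports no verdict.
Trained networks look in a picture, given as the dict that the camera call returned (one of the last four; its "shot" number tells which), for a name from the list of things; names that differ only in an ending like _2 or _b are one class to them, and where a whole thing is asked for, a point or a joint stands for the part that bears it (a point fixed in the world has none). Each returns a list of dicts, best first, with "score" (0 to 1); they miss things now and then, are a little off and sometimes report something else, mostly with a low value. They report only what shows in the picture. A call takes as long as a camera call.
- spotter.boxes_of(name, picture): "at" ([x, y, z] in m, in the coordinates of the camera as it stood for that picture, good to about 4 mm: the middle of the surface that is visible of it).
The state is a dict: "time": time; "q": joint angles; "joint_velocities": joint speeds; "joint_torque": joint torques, N m; "position": TCP position; "tool_rot": TCP orientation; "ft_force": force on the tool from outside, world axes, zero at the start; "moment": the same for the moment, N m; "grip_width": finger opening in m.
Only numpy, scipy, OpenCV 4.12 (cv2) and the standard library are available. Lean on these libraries where they do the work, as an engineer would, in place of code of your own. Each camera call takes 0.05 s, during which the arm holds its last target.

## Task

Clear all three pieces of broken coconut shell from the low wooden board into the open steel scrap pail. Then set the pail's lid on its mouth with the two ears passing down between the lugs, and turn it clockwise (seen from above) by its handle until the ears are under the lugs and up against their stops. Let go, and leave the little brass bowl on the board and the steel tumbler beside it standing where they are.

Things in the scene. Friction and masses are not known exactly. Their poses are not given: they have to be found in the camera images.
- board: Fixed low wooden board (patla), 280 mm (its x) by 260 mm (its y), flat top 45 mm above the table. Origin: centre of its underside, on the table. The three shell pieces and a small brass bowl lie on it, in any order.
- shell1: A loose piece of broken brown coconut shell, 62 mm long (its x) by 46 mm wide (its y), 16 mm high: an oval ragged-edged shallow dome, lying dome up; its sides slope down to the board, so it can be pinched across its width close to the board. 30 g. Origin: centre of its underside, z up. The three differ little in size.
- shell2: A loose piece of broken brown coconut shell, 54 mm long (its x) by 42 mm wide (its y), 16 mm high: an oval ragged-edged shallow dome, lying dome up; its sides slope down to the board, so it can be pinched across its width close to the board. 30 g. Origin: centre of its underside, z up. The three differ little in size.
- shell3: A loose piece of broken brown coconut shell, 68 mm long (its x) by 48 mm wide (its y), 16 mm high: an oval ragged-edged shallow dome, lying dome up; its sides slope down to the board, so it can be pinched across its width close to the board. 30 g. Origin: centre of its underside, z up. The three differ little in size.
- pail: Open round steel scrap pail fixed to the table, left or right of the board: outside diameter 160 mm, mouth 152 mm, base 4 mm thick, rim 85 mm above the table, nothing above 102 mm. Origin: centre of its underside, z up. Two lugs stand outside the rim, opposite each other on its +x and -x sides. Fully home, the lid's x axis lies along the pail's x axis, either way round.
- lug_a (a point): Top of the lug on the pail's +x side, 92 mm from the axis. Each lug is a steel bracket 34 mm wide, 80 to 104 mm from the axis, with a roof over the ear's path from 82 mm outward and a solid stop at its clockwise end (seen from above). The ear enters from the anticlockwise side, 3.5 mm clear; the roof slopes down so that the ear wedges lightly in the last 2 degrees before the stop.
- lug_b (a point): The same point of the like lug on the pail's -x side.
- lid: The pail's loose lid, about 250 g, at first on the table on the other side of the board, handle up. Origin: underside centre of its plug. Plug 8 mm deep, 141 mm across (132 mm in the lower 4 mm); plate 6 mm thick, 158 mm across, 8 to 14 mm above the origin; two ears in the plate's plane, 24 mm wide, on its +x and -x sides, reaching 92 mm from the centre. Same after half a turn.
- lid_handle (a point): Top centre of the lid's handle, 52 mm above the lid's origin: a straight solid dark wooden bar along the lid's x axis (in line with the ears), 90 mm long, 16 mm thick, 38 mm high from the plate. Pinch it across its thickness (the lid's y) from above. Turning the lid home takes under 1 N m.
- pail_rim (a point): Centre of the pail's mouth, at rim height (85 mm). Seated, the lid's plate rests on the rim, so the lid's origin is 8 mm below this point. The lid goes down when its x axis is turned between 25 and 150 degrees anticlockwise (seen from above) from the pail's x axis; 45 degrees is a good choice.
- katori: Bystander: small brass bowl, 60 mm across, 32 mm high, standing among the shell pieces on the board. Origin: centre of its underside.
- tumbler: Bystander: steel tumbler, 52 mm across, 78 mm high, standing on the table beside the far left corner of the board. Origin: centre of its underside.

How it is judged:
On the way:
1. all three shell pieces lie in the pail while the lid is not yet on it (horizontal distance between each of shell1, shell2, shell3 and pail below 0.078 m and height (world z) of each of shell1, shell2, shell3 below 0.07 m and horizontal distance between lid and pail above 0.05 m), for 0.2 s.
At the end, for the whole second after the job is handed in: All three shell pieces are inside the pail; the lid lies flat on the rim (origin 73 to 79.5 mm above the pail's underside, within 7 mm of its axis, tilt under 0.04 rad), turned home so that its x axis is within 0.09 rad of the pail's x axis (either way round); the pieces and the lid are at rest (horizontal distance between each of shell1, shell2, shell3 and pail below 0.078 m and height (world z) of each of shell1, shell2, shell3 below 0.07 m and z of lid in the frame of pail between 0.073 and 0.0795 m and horizontal distance between lid and pail below 0.007 m and angle between lid's own z axis and vertical below 0.04 rad and angle between the x axis of lid and the x axis of pail, either way round below 0.09 rad and linear speed of each of shell1, shell2, shell3, lid below 0.02 m/s); the robot touches nothing.
It fails at once if the brass bowl is shifted by more than 30 mm or tipped (distance of katori from where it was at the start of the episode above 0.03 m or angle between katori's own z axis and vertical above 0.5 rad).
It fails at once if the steel tumbler is shifted by more than 40 mm or tipped (distance of tumbler from where it was at the start of the episode above 0.04 m or angle between tumbler's own z axis and vertical above 0.5 rad).
It also fails if it takes over 72 s, if anything falls off the work surface, if the arm or the gripper's body presses on something with over 40 N, if the wrist force passes 120 N, or if a joint passes its speed limit or range.

## Working session

There is one attempt and no reset: what is moved stays moved. The work goes in short steps, Python scripts to look and compute and a shell command to move; the robot and the scene stay as the last step left them, time stands still between calls to the robot, and variables do not carry over. Pictures are saved under pics/ and viewed, and the job is handed in when it is done.

```bash
ls -la; mkdir -p pics
cat > h.py <<'E'
import numpy as np, cv2
from rig import robot, viewer, spotter
from scipy.spatial.transform import Rotation as R
def snap(name,fn=None):
    p=viewer.camera(name)
    if fn: cv2.imwrite('pics/'+fn,cv2.cvtColor(p['img'],cv2.COLOR_RGB2BGR))
    return p
def camR(p):
    a=np.array(p['attitude'],float)
    return R.from_quat(a).as_matrix() if a.size==4 else a.reshape(3,3)
def w(p,at): return camR(p)@np.array(at)+np.array(p['xyz'])
def px(p,X):
    c=camR(p).T@(np.array(X)-np.array(p['xyz'])); u=np.array(p['camera_matrix'])@c; return u[:2]/u[2]
def plane(p,uv,z):
    d=camR(p)@np.linalg.inv(np.array(p['camera_matrix']))@np.array([uv[0],uv[1],1.]); o=np.array(p['xyz'])
    return o+d*(z-o[2])/d[2]
E
python3 - <<'E'
from h import *
np.set_printoptions(precision=4,suppress=True)
print(robot.get_obs(), robot.hold_point_z)
for c in ['scene','side']:
    p=snap(c,c+'0.png'); print(c,p['attitude'],p['xyz'],p['camera_matrix'])
    for n in ['board','shell1','pail','lug_a','lid','lid_handle','katori','tumbler','pail_rim']:
        try:
            for b in spotter.boxes_of(n,p)[:5]: print(n,round(b['score'],2),w(p,b['at']),px(p,w(p,b['at'])).round(), [k for k in b if k not in('score','at')])
        except Exception as e: print(n,e)
E
```

```text
total 12
drwxr-xr-x  3 agent agent 4096 Dec  6 21:00 .
drwxr-xr-x 23 root  root  4096 Dec  6 20:59 ..
drwxr-xr-x  2 agent agent 4096 Dec  6 21:00 pics
{'time': 0.0, 'q': array([ 0.9455,  0.5285,  1.4339, -0.    ,  1.1814, -0.1785]), 'joint_velocities': array([ 0.0001,  0.0003, -0.0015,  0.0005,  0.0007,  0.0006]), 'joint_torque': array([ -0.0005, -44.0046, -17.6593,   0.0633,   0.0582,  -0.0002]), 'position': array([0.2696, 0.5631, 0.2216]), 'tool_rot': array([ 0.2215,  0.9752, -0.001 , -0.0004]), 'ft_force': array([ 0.1647, -0.7817, -0.0116]), 'moment': array([-0.0049,  0.0452,  0.0572]), 'grip_width': 0.08651514467125937} -0.0187
scene [ 0.7038  0.5486 -0.272  -0.3602] [ 1.1793 -0.1907  0.6167] [[454.2723   0.     321.0223]
 [  0.     454.2723 234.3924]
 [  0.       0.       1.    ]]
board 0.72 [ 0.5646 -0.0059  0.0419] [331. 278.] []
shell1 0.92 [0.6113 0.0404 0.0549] [362. 286.] []
shell1 0.58 [ 0.4524 -0.0461  0.0533] [297. 242.] []
shell1 0.57 [ 0.5775 -0.0853  0.0532] [291. 285.] []
pail 0.69 [0.5347 0.3579 0.0462] [494. 240.] []
lug_a 0.56 [0.5337 0.3499 0.049 ] [491. 239.] [
[... 426 characters left out ...]
4.3061]
 [  0.       0.       1.    ]]
board 0.41 [0.5969 0.0303 0.0513] [345. 235.] []
board 0.18 [0.535  0.3588 0.0432] [261. 175.] []
shell1 0.8 [ 0.5672 -0.0975  0.0566] [366. 272.] []
shell1 0.7 [ 0.4339 -0.053   0.0531] [308. 284.] []
shell1 0.59 [0.5914 0.0274 0.0493] [344. 237.] []
pail 0.81 [0.5367 0.3552 0.0463] [262. 174.] []
lug_a 0.75 [0.532  0.359  0.0467] [260. 174.] []
lid 0.74 [ 0.446  -0.3809  0.0146] [400. 402.] []
lid_handle 0.55 [ 0.4457 -0.3846  0.0169] [401. 403.] []
katori 0.76 [0.478  0.0821 0.0618] [294. 238.] []
tumbler 0.59 [0.6702 0.2252 0.054 ] [326. 181.] []
pail_rim 0.7 [0.5335 0.3605 0.0489] [260. 173.] []
pail_rim 0.5 [ 0.513  -0.0204  0.0437] [328. 264.] []
```

View pics/scene0.png

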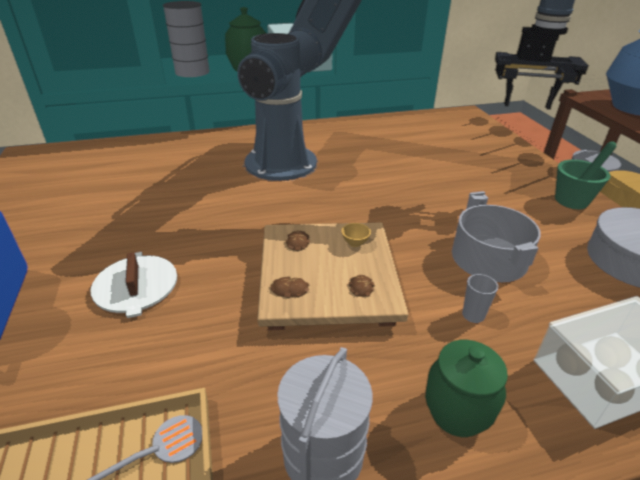

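View pics/side0.png

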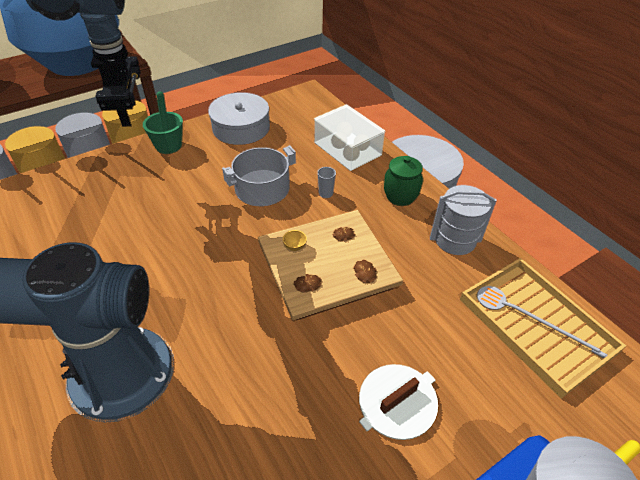

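Run:
```python
from h import *
np.set_printoptions(precision=4,suppress=True)
s=cv2.imread('pics/scene0.png'); d=cv2.imread('pics/side0.png')
def crop(im,x0,y0,x1,y1,W=400,H=300): return cv2.resize(im[y0:y1,x0:x1],(W,H),interpolation=cv2.INTER_CUBIC)
cv2.imwrite('pics/c1.png',np.vstack([np.hstack([crop(s,430,180,550,270+0),crop(d,210,140,310,215)]),np.hstack([crop(s,80,250,190,250+82),crop(d,350,360,450,435+5)])]))
p=snap('wrist','wrist0.png'); print(p['xyz'],p['attitude'],p['camera_matrix'])
```

```text
[0.1971 0.5982 0.3842] [0.8368 0.5271 0.0793 0.1254] [[345.4082   0.     318.1952]
 [  0.     345.4082 244.2147]
 [  0.       0.       1.    ]]
```

View pics/c1.png

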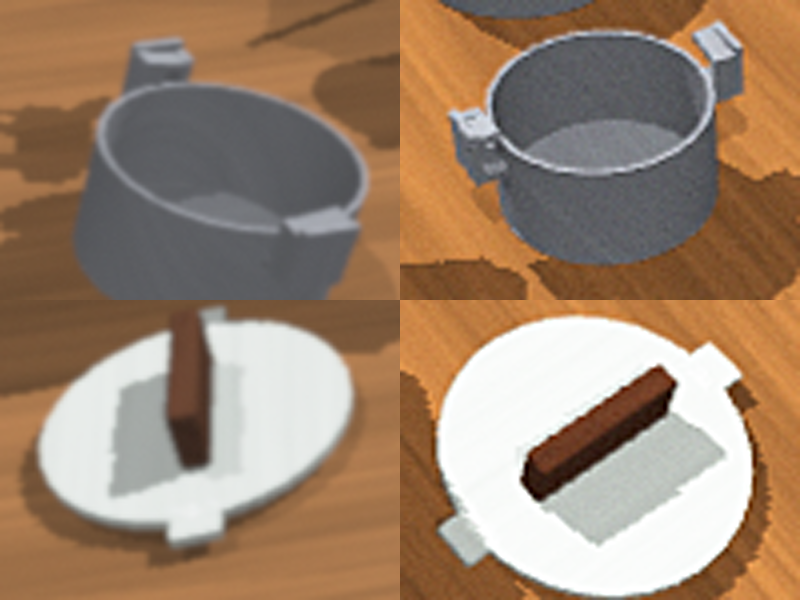

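View pics/wrist0.png

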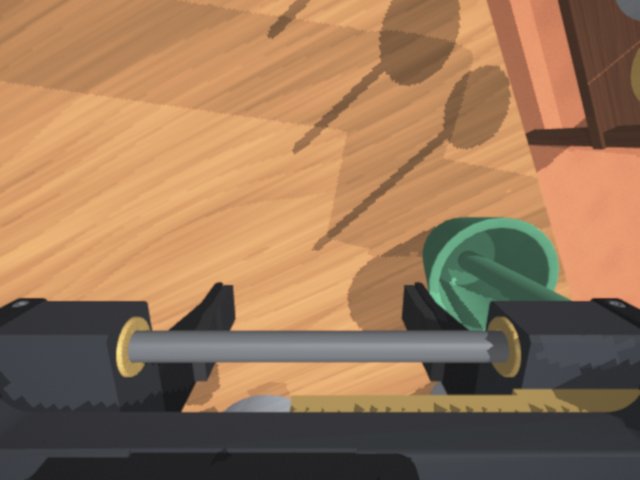

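```bash
cat > seg.py <<'E'
from h import *
np.set_printoptions(precision=4,suppress=True)
def shellmask(p):
    hsv=cv2.cvtColor(p['img'],cv2.COLOR_RGB2HSV)
    return ((hsv[...,2]<125)).astype(np.uint8)
def hull(ps,ctr,z=0.049,r=0.05):
    g=np.arange(-r,r,0.001); X,Y=np.meshgrid(ctr[0]+g,ctr[1]+g)
    out=[]
    for p in ps:
        m=shellmask(p); 
        P=np.stack([X.ravel(),Y.ravel(),np.full(X.size,z)])
        c=camR(p).T@(P-np.array(p['xyz'])[:,None]); u=np.array(p['camera_matrix'])@c; u=(u[:2]/u[2])
        out.append(cv2.remap(m*255,u[0].reshape(X.shape).astype(np.float32),u[1].reshape(X.shape).astype(np.float32),cv2.INTER_LINEAR)>127)
    return X,Y,out
def fit(X,Y,m):
    n,l,st,cen=cv2.connectedComponentsWithStats(m.astype(np.uint8))
    k=1+np.argmax(st[1:,4]); s=l==k
    x,y=X[s],Y[s]; C=np.cov(x,y); e,v=np.linalg.eigh(C)
    ax=v[:,1]; return np.array([x.mean(),y.mean()]), 4*np.sqrt(e), np.degrees(np.arctan2(ax[1],ax[0]))%180
E
python3 - <<'E'
from seg import *
ps=[snap('scene'),snap('side')]
for c in [(0.60,0.034),(0.445,-0.05),(0.572,-0.092)]:
    X,Y,o=hull(ps,c)
    for m in o+[o[0]&o[1]]: print(c,fit(X,Y,m))
E
```

```text
(0.6, 0.034) (array([0.6074, 0.0367]), array([0.0436, 0.0541]), np.float64(11.245498626916401))
(0.6, 0.034) (array([0.5992, 0.0311]), array([0.0327, 0.0597]), np.float64(178.43441637033578))
(0.6, 0.034) (array([0.6041, 0.0319]), array([0.0292, 0.0509]), np.float64(1.3546094374184747))
(0.445, -0.05) (array([ 0.4404, -0.0443]), array([0.0523, 0.0777]), np.float64(160.747630559063))
(0.445, -0.05) (array([ 0.4336, -0.0486]), array([0.0493, 0.0722]), np.float64(152.41338050208566))
(0.445, -0.05) (array([ 0.4353, -0.0476]), array([0.0468, 0.0776]), np.float64(153.53958959712625))
(0.572, -0.092) (array([ 0.5802, -0.0917]), array([0.0448, 0.0711]), np.float64(63.57165406597226))
(0.572, -0.092) (array([ 0.5745, -0.1001]), array([0.0423, 0.0763]), np.float64(47.378441590548))
(0.572, -0.092) (array([ 0.5787, -0.0993]), array([0.035 , 0.0679]), np.float64(52.136103692439846))
```

```bash
cat > go.py <<'E'
from h import *
import sys
np.set_printoptions(precision=3,suppress=True)
def go(x,y,z,yawdeg):
    o=robot.get_obs(); Rt=R.from_quat(o['tool_rot']); M=Rt.as_matrix()
    ya=np.degrees(np.arctan2(M[1,0],M[0,0]))
    print('t',round(o['time'],2),'pos',o['position'],'yaw',ya.round(1),'q',o['q'],'gw',round(o['grip_width'],4),'F',o['ft_force'])
    d=np.array([x,y,z])-o['position']; t=M.T@d
    a=np.radians(yawdeg); c,s=np.cos(a),np.sin(a)
    G=np.array([[c,s,0],[s,-c,0],[0,0,-1.]])
    rv=(Rt.inv()*R.from_matrix(G)).as_rotvec(degrees=True)/5
    print('tool shift/40mm',t/0.04,'rotvec/5deg',rv)
    n=max(1,int(np.ceil(max(np.abs(rv).max()/1.0,np.abs(t).max()/0.04))))
    # equal split preview: (constant world velocity with rotating frame)
    for N in (n,n+1):
        rows=[]
        for k in range(N):
            Rk=(Rt*R.from_rotvec(rv*5*k/N,degrees=True)).as_matrix()
            sh=Rk.T@(d/N)/0.04; rows.append(np.r_[rv/N,sh])
        if N==n or False:
            print(n,'rows'); print(np.array(rows).round(2))
if __name__=='__main__': go(*map(float,sys.argv[1:5]))
E
python3 - <<'E'
from h import *
np.set_printoptions(precision=3,suppress=True)
p=snap('wrist'); o=robot.get_obs(); M=R.from_quat(o['tool_rot']).as_matrix()
print('cam in tool',M.T@(np.array(p['xyz'])-o['position'])); print(M.T@camR(p))
E
python3 go.py 0.46 0.0 0.26 154
```

```text
cam in tool [ 0.081 -0.    -0.162]
[[ 0.    -0.956 -0.293]
 [ 1.     0.     0.   ]
 [-0.    -0.293  0.956]]
t 1.2 pos [0.27  0.564 0.223] yaw 154.4 q [ 0.945  0.527  1.433  0.     1.181 -0.178] gw 0.087 F [-0.083 -0.077 -0.275]
tool shift/40mm [-10.372 -10.655  -0.936] rotvec/5deg [0.   0.   0.08]
11 rows
[[ 0.    0.    0.01 -0.94 -0.97 -0.09]
 [ 0.    0.    0.01 -0.94 -0.97 -0.09]
 [ 0.    0.    0.01 -0.94 -0.97 -0.09]
 [ 0.    0.    0.01 -0.94 -0.97 -0.09]
 [ 0.    0.    0.01 -0.95 -0.97 -0.09]
 [ 0.    0.    0.01 -0.95 -0.97 -0.09]
 [ 0.    0.    0.01 -0.95 -0.97 -0.09]
 [ 0.    0.    0.01 -0.95 -0.96 -0.09]
 [ 0.    0.    0.01 -0.95 -0.96 -0.09]
 [ 0.    0.    0.01 -0.95 -0.96 -0.09]
 [ 0.    0.    0.01 -0.95 -0.96 -0.09]]
```

```bash
python3 go.py 0.58 0.335 0.28 154 | head -4
```

```text
t 1.2 pos [0.27  0.564 0.223] yaw 154.4 q [ 0.945  0.527  1.433  0.     1.181 -0.178] gw 0.087 F [-0.083 -0.077 -0.275]
tool shift/40mm [-9.459 -1.806 -1.436] rotvec/5deg [0.   0.   0.08]
10 rows
[[ 0.    0.    0.01 -0.95 -0.18 -0.14]
```

```bash
python3 -m crank '0 0 0 -1 -0.18 -0.15 -1;0 0 0 -1 -0.18 -0.15 -1;0 0 0 -1 -0.18 -0.15 -1;0 0 0 -1 -0.18 -0.15 -1;0 0 0 -1 -0.18 -0.15 -1' 30; python3 -m crank '0 0 0 -1 -0.18 -0.15 -1;0 0 0 -1 -0.18 -0.15 -1;0 0 0 -1 -0.18 -0.15 -1;0 0 0 -1 -0.18 -0.15 -1;0 0 0 0 0 0 -1'
python3 - <<'E'
from h import *
p=snap('wrist','w1.png'); print(p['xyz'])
for n in ['pail','pail_rim','lug_a','tumbler']:
    for b in spotter.boxes_of(n,p)[:3]: print(n,round(b['score'],2),w(p,b['at']),px(p,w(p,b['at'])).round())
E
```

```text
time: 1.82
position: [0.4366, 0.4439, 0.2528]
tool_rot: [0.218, 0.976, 0.0, -0.0]
ft_force: [-0.1, -0.3, -0.7]
grip_width: 0.0871
time: 2.45
position: [0.5763, 0.3441, 0.278]
tool_rot: [0.22, 0.975, 0.001, 0.001]
ft_force: [-1.1, 1.2, -0.2]
grip_width: 0.0871
[0.50294673 0.37824715 0.43945137]
pail 0.64 [0.53775808 0.35779487 0.00815658] [315. 172.]
pail_rim 0.97 [0.53345249 0.35464514 0.00516808] [311. 170.]
lug_a 0.68 [0.53780296 0.35756003 0.00464192] [314. 172.]
tumbler 0.69 [0.66974344 0.24189605 0.03868911] [278. 308.]
```

View pics/w1.png

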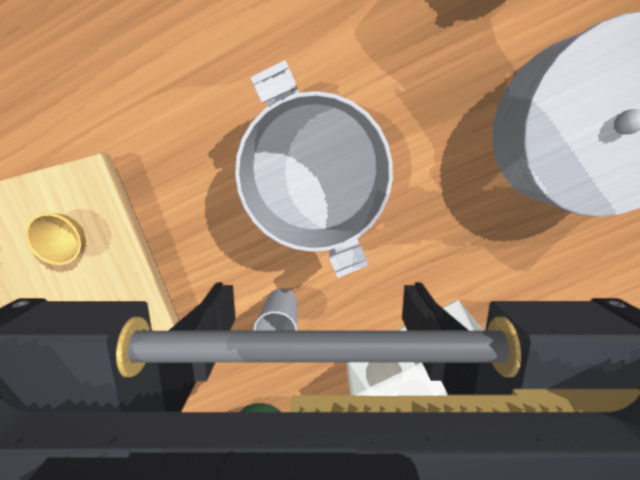

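Run:
```python
from h import *
im=cv2.imread('pics/w1.png')
c=cv2.resize(im[50:290,200:440],(800,800),interpolation=cv2.INTER_CUBIC)
cv2.imwrite('pics/w1a.png',cv2.resize(im[50:290,200:440],(600,600),interpolation=cv2.INTER_CUBIC))
```

```text
(no output)
```

View pics/w1a.png

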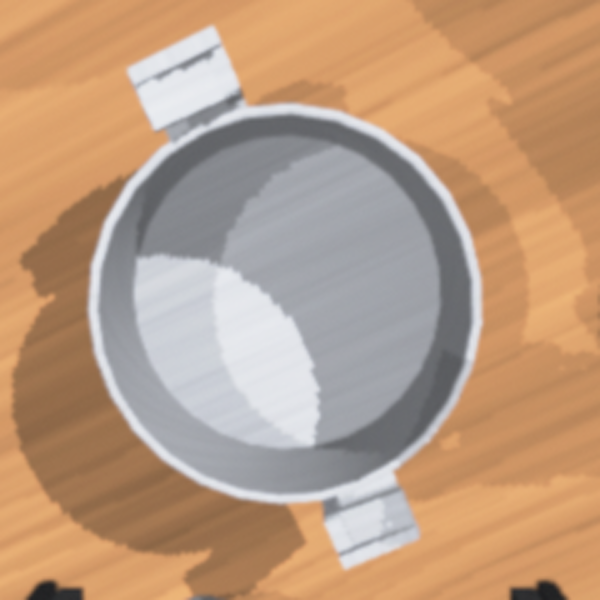

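```bash
cat > pail.py <<'E'
from h import *
np.set_printoptions(precision=4,suppress=True)
p=snap('wrist')
f=lambda u,v:(200+u/2.5,50+v/2.5)
P=np.array([plane(p,f(*q),0.085)[:2] for q in [(90,302),(482,305),(288,104),(290,503),(151,165),(432,164),(145,440),(433,440)]])
A=np.c_[2*P,np.ones(len(P))]; s=np.linalg.lstsq(A,(P**2).sum(1),rcond=None)[0]
c=s[:2]; r=np.sqrt(s[2]+c@c); print('c',c,'r',r,'res',np.linalg.norm(P-c,axis=1)-r)
for z in (0.098,0.102):
    L=[plane(p,f(*q),z)[:2] for q in [(128,70),(213,27),(345,570),(420,535)]]
    a=(L[0]+L[1])/2;b=(L[2]+L[3])/2
    print(z,a,b,np.linalg.norm(a-c),np.linalg.norm(b-c),'mid',(a+b)/2,'ang',np.degrees(np.arctan2(*(a-b)[::-1])),
     [np.degrees(np.arctan2(*(q-c)[::-1])) for q in (a,b)],'width',np.linalg.norm(L[0]-L[1]),np.linalg.norm(L[2]-L[3]),
     'edge dirs',np.degrees(np.arctan2(*(L[1]-L[0])[::-1])),np.degrees(np.arctan2(*(L[3]-L[2])[::-1])))
E
python3 pail.py
```

```text
c [0.531  0.3627] r 0.07928975150536433 res [ 0.0007 -0.001   0.0001 -0.0001 -0.0011  0.0011  0.      0.0003]
0.098 [0.4263 0.3655] [0.6357 0.3574] 0.10480655829333228 0.10478175473044127 mid [0.531  0.3615] ang 177.7612515083267 [np.float64(178.42218663322868), np.float64(-2.8998400777209206)] width 0.03398372873913241 0.03504660101546868 edge dirs 89.07768584223223 91.75436170142189
0.102 [0.4271 0.3657] [0.6341 0.3576] 0.10395850092350067 0.10316778587616184 mid [0.5306 0.3617] ang 177.76125150832667 [np.float64(178.31084067767264), np.float64(-2.792550040926259)] width 0.033585201308034454 0.03463560927354936 edge dirs 89.07768584223216 91.75436170142191
```

```bash
python3 go.py 0.58 -0.03 0.3 180
```

```text
t 2.75 pos [0.572 0.347 0.277] yaw 154.9 q [ 0.378  0.54   1.248  0.001  1.355 -0.754] gw 0.0865 F [-0.07  -0.198  1.017]
tool shift/40mm [-4.183 -8.449 -0.572] rotvec/5deg [ 0.004 -0.019 -5.026]
9 rows
[[ 0.   -0.   -0.56 -0.46 -0.94 -0.06]
 [ 0.   -0.   -0.56 -0.42 -0.96 -0.06]
 [ 0.   -0.   -0.56 -0.37 -0.98 -0.06]
 [ 0.   -0.   -0.56 -0.32 -1.   -0.06]
 [ 0.   -0.   -0.56 -0.27 -1.01 -0.06]
 [ 0.   -0.   -0.56 -0.22 -1.02 -0.06]
 [ 0.   -0.   -0.56 -0.17 -1.03 -0.06]
 [ 0.   -0.   -0.56 -0.12 -1.04 -0.06]
 [ 0.   -0.   -0.56 -0.07 -1.05 -0.06]]
```

```bash
python3 -m crank '0 0 -0.56 -0.46 -0.94 -0.06 -1;0 0 -0.56 -0.42 -0.96 -0.06 -1;0 0 -0.56 -0.37 -0.98 -0.06 -1;0 0 -0.56 -0.32 -1 -0.06 -1;0 0 -0.56 -0.27 -1 -0.06 -1' ; python3 -m crank '0 0 -0.56 -0.22 -1 -0.06 -1;0 0 -0.56 -0.17 -1 -0.06 -1;0 0 -0.56 -0.12 -1 -0.06 -1;0 0 -0.56 -0.07 -1 -0.06 -1;0 0 0 0 0 0 -1'
python3 - <<'E'
from seg import *
p=snap('wrist','w2.png'); print(p['xyz'])
for n in ['shell1','katori']:
    for b in spotter.boxes_of(n,p)[:3]: print(n,round(b['score'],2),w(p,b['at']),px(p,w(p,b['at'])).round())
for c in [(0.60,0.034),(0.437,-0.048),(0.577,-0.096)]:
    X,Y,o=hull([p],c)
    print(c,fit(X,Y,o[0]))
E
```

```text
time: 3.38
position: [0.5736, 0.1407, 0.2891]
tool_rot: [0.086, 0.996, 0.001, -0.001]
ft_force: [0.1, -0.5, 0.3]
grip_width: 0.0869
time: 4.0
position: [0.5799, -0.0234, 0.2997]
tool_rot: [-0.018, 1.0, 0.001, -0.0]
ft_force: [-0.6, 0.6, -0.0]
grip_width: 0.087
[ 0.4991 -0.0269  0.4613]
shell1 0.8 [ 0.4415 -0.0421  0.0621] [305.  81.]
shell1 0.8 [ 0.5682 -0.0882  0.0599] [263. 198.]
shell1 0.76 [0.5972 0.042  0.0574] [372. 226.]
katori 0.66 [0.4711 0.0766 0.0604] [413. 115.]
(0.6, 0.034) (array([0.6042, 0.0291]), array([0.025 , 0.0602]), np.float64(178.76208452890347))
(0.437, -0.048) (array([ 0.4488, -0.0561]), array([0.0305, 0.0632]), np.float64(15.78305187775237))
(0.577, -0.096) (array([ 0.5803, -0.1021]), array([0.0315, 0.0729]), np.float64(43.10383136761399))
```

View pics/w2.png

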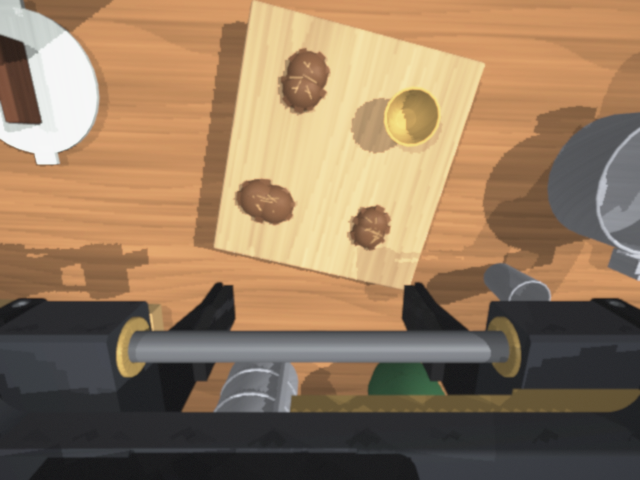

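```bash
cat > sh.py <<'E'
from h import *
np.set_printoptions(precision=4,suppress=True)
def shells(p,cs,win=45,z=0.049,fn=None):
    img=p['img'].copy()
    for (u,v) in cs:
        u0,v0=max(0,u-win),max(0,v-win)
        sub=p['img'][v0:v+win,u0:u+win,0]
        _,m=cv2.threshold(cv2.GaussianBlur(sub,(3,3),0),165,255,cv2.THRESH_BINARY_INV)
        m=cv2.morphologyEx(m,cv2.MORPH_CLOSE,np.ones((5,5)))
        n,l,st,cen=cv2.connectedComponentsWithStats(m)
        k=min(range(1,n),key=lambda i:(np.linalg.norm(cen[i]-[u-u0,v-v0])+ (1e3 if st[i,4]<200 else 0)))
        ys,xs=np.where(l==k)
        P=np.array([plane(p,(a+u0,b+v0),z)[:2] for a,b in zip(xs,ys)])
        r=cv2.minAreaRect(((P-P.mean(0))*1e4).astype(np.float32))
        e,vv=np.linalg.eigh(np.cov(P.T)); ax=vv[:,1]
        print((u,v),'mean',P.mean(0),'size',4*np.sqrt(e),'long axis deg',np.degrees(np.arctan2(ax[1],ax[0]))%180,'rect',np.array(r[0])/1e4+P.mean(0),np.array(r[1])/1e4)
        img[ys+v0,xs+u0]=[0,255,0]
    if fn: cv2.imwrite('pics/'+fn,cv2.cvtColor(img,cv2.COLOR_RGB2BGR))
E
python3 - <<'E'
from sh import *
p=snap('wrist')
for q in [(304,80),(265,201),(370,227),(340,180)]: print(p['img'][q[1],q[0]])
shells(p,[(304,80),(265,201),(370,227)],fn='m2.png')
E
```

```text
[151 110  81]
[185 142 102]
[150 108  77]
[239 215 158]
(304, 80) mean [ 0.44   -0.0449] size [0.0496 0.0666] long axis deg 162.46520081648407 rect [ 0.441  -0.0454] [0.05   0.0638]
(265, 201) mean [ 0.574  -0.0888] size [0.0518 0.0726] long axis deg 70.5017120413769 rect [ 0.5738 -0.0885] [0.0686 0.0515]
(370, 227) mean [0.6013 0.039 ] size [0.045  0.0567] long axis deg 162.11380571309263 rect [0.6009 0.0399] [0.0455 0.0541]
```

View pics/m2.png

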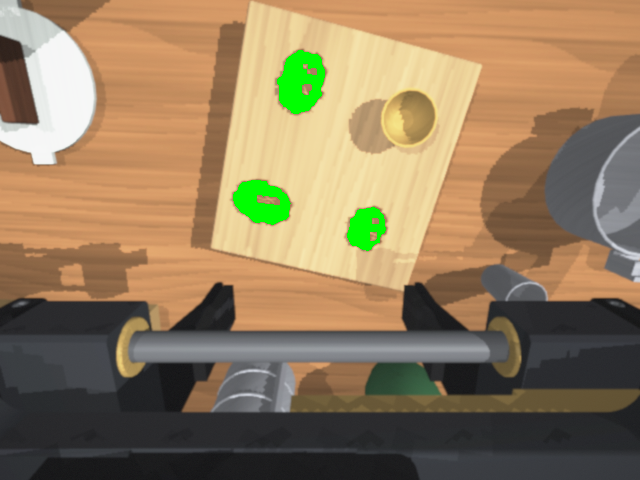

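```bash
python3 go.py 0.601 0.0395 0.1 162
```

```text
t 4.2 pos [ 0.579 -0.02   0.299] yaw -177.8 q [-0.229  0.387  1.452  0.002  1.305 -1.839] gw 0.087 F [-0.457 -0.719  0.186]
tool shift/40mm [-0.608  1.456  4.986] rotvec/5deg [ 0.028 -0.025  4.049]
5 rows
[[ 0.01 -0.01  0.81 -0.12  0.29  1.  ]
 [ 0.01 -0.01  0.81 -0.1   0.3   1.  ]
 [ 0.01 -0.01  0.81 -0.08  0.31  1.  ]
 [ 0.01 -0.01  0.81 -0.06  0.31  1.  ]
 [ 0.01 -0.01  0.81 -0.03  0.32  1.  ]]
```

```bash
python3 -m crank '0 0 0.81 -0.12 0.29 1 -1;0 0 0.81 -0.1 0.3 1 -1;0 0 0.81 -0.08 0.31 1 -1;0 0 0.81 -0.06 0.31 1 -1;0 0 0.81 -0.03 0.32 1 -1'; python3 -m crank '0 0 0 0 0 0 -1'; python3 go.py 0.601 0.0395 0.049 162
```

```text
time: 4.82
position: [0.6056, 0.0485, 0.0991]
tool_rot: [0.158, 0.987, 0.002, 0.005]
ft_force: [-0.6, 0.3, 0.3]
grip_width: 0.087
time: 4.95
position: [0.6028, 0.051, 0.096]
tool_rot: [0.156, 0.988, 0.002, 0.001]
ft_force: [0.0, -0.8, 1.6]
grip_width: 0.0867
t 4.95 pos [0.603 0.051 0.096] yaw 162.0 q [-0.102  0.664  1.591  0.004  0.884 -1.361] gw 0.0867 F [ 0.022 -0.822  1.626]
tool shift/40mm [-0.043 -0.291  1.174] rotvec/5deg [0.04  0.024 0.008]
2 rows
[[ 0.02  0.01  0.   -0.02 -0.15  0.59]
 [ 0.02  0.01  0.   -0.02 -0.14  0.59]]
```

```bash
python3 -m crank '0 0 0 -0.05 -0.29 0.3 -1;0 0 0 0 0 0.5 -1;0 0 0 0 0 0 -1'; python3 go.py 0.601 0.0395 0.048 162
```

```text
time: 5.32
position: [0.6037, 0.038, 0.0671]
tool_rot: [0.154, 0.988, 0.001, 0.005]
ft_force: [-0.3, -0.4, 0.8]
grip_width: 0.0871
t 5.33 pos [0.604 0.038 0.067] yaw 162.3 q [-0.123  0.705  1.611  0.003  0.815 -1.387] gw 0.0871 F [-0.346 -0.44   0.772]
tool shift/40mm [0.08  0.014 0.478] rotvec/5deg [0.045 0.11  0.062]
1 rows
[[0.05 0.11 0.06 0.08 0.01 0.48]]
```

```bash
python3 -m crank '0 0 0 0.08 0 0.45 -1;0 0 0 0 0 0 -1'; python3 go.py 0.601 0.0395 0.048 162|head -2
```

```text
time: 5.58
position: [0.603, 0.0372, 0.0523]
tool_rot: [0.154, 0.988, 0.001, 0.008]
ft_force: [-0.1, -0.2, 0.5]
grip_width: 0.0871
t 5.58 pos [0.603 0.037 0.052] yaw 162.3 q [-0.124  0.726  1.624  0.002  0.776 -1.388] gw 0.0871 F [-0.136 -0.187  0.474]
tool shift/40mm [0.066 0.04  0.106] rotvec/5deg [0.054 0.178 0.058]
```

```bash
python3 -m crank '0.05 0.18 0 0.07 0.04 0.12 -1;0 0 0 0 0 0 1;0 0 0 0 0 0 1;0 0 0 0 0 0 1;0 0 0 0 0 0 1' 30; python3 -m crank '0 0 0 0 0 0 1;0 0 0 0 0 0 1'
```

```text
time: 6.2
position: [0.6037, 0.0388, 0.0511]
tool_rot: [0.154, 0.988, 0.0, 0.003]
ft_force: [0.0, 0.5, -0.9]
grip_width: 0.0551
time: 6.45
position: [0.6041, 0.0384, 0.0527]
tool_rot: [0.154, 0.988, -0.0, 0.003]
ft_force: [-2.2, -0.1, 17.6]
grip_width: 0.0354
```

```bash
python3 -m crank '0 0 0 0 0 0 1'
python3 - <<'E'
from h import *
snap('wrist','w3.png')
E
```

```text
time: 6.58
position: [0.6051, 0.038, 0.0551]
tool_rot: [0.153, 0.988, -0.0, 0.005]
ft_force: [-1.9, 1.0, 14.0]
grip_width: 0.025
```

View pics/w3.png

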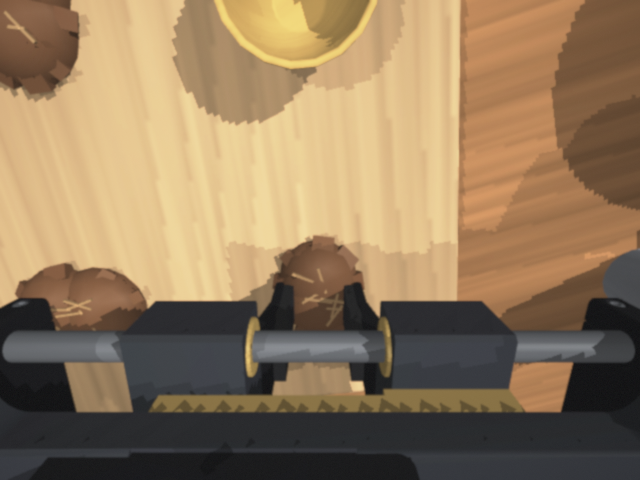

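```bash
python3 -m crank '0 0 0 0 0 0 -1;0 0 0 0 0 0 -1;0 0 0 0 0 0 -1;0 0 0 0 0 0 -1' 15; python3 go.py 0.601 0.0395 0.046 162
python3 - <<'E'
from sh import *
p=snap('wrist','w4.png')
shells(p,[(int(a),int(b)) for a,b in [px(p,(0.601,0.0395,0.05))]],win=70,fn='m4.png')
E
```

```text
time: 7.12
position: [0.6057, 0.0381, 0.0566]
tool_rot: [0.153, 0.988, -0.0, 0.006]
ft_force: [-0.9, -0.6, -0.4]
grip_width: 0.0537
t 7.12 pos [0.606 0.038 0.057] yaw 162.4 q [-0.121  0.723  1.611 -0.002  0.797 -1.382] gw 0.0537 F [-0.883 -0.607 -0.352]
tool shift/40mm [ 0.126 -0.002  0.262] rotvec/5deg [0.013 0.13  0.071]
1 rows
[[ 0.01  0.13  0.07  0.13 -0.    0.26]]
(318, 287) mean [0.6119 0.0347] size [0.0756 0.0801] long axis deg 67.6576113888504 rect [0.6076 0.0368] [0.0793 0.0718]
```

View pics/m4.png

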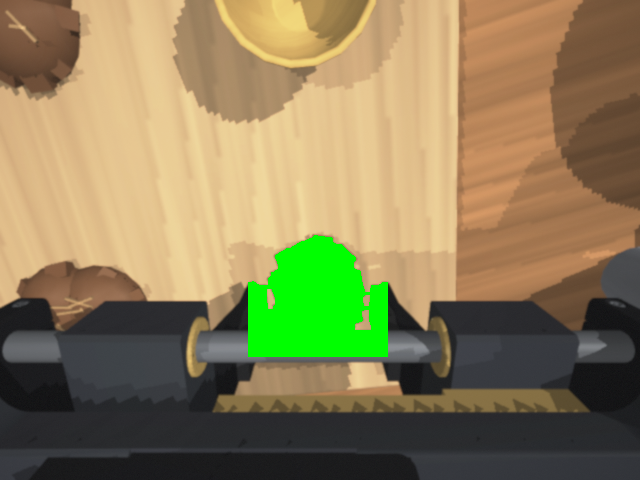

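```bash
python3 - <<'E'
from sh import *
p=snap('wrist')
a=np.radians(162)
for z in(0.046,0.05):
    t=plane(p,(318,235),z)[:2]; print(t,t-0.0275*np.array([np.cos(a),np.sin(a)]))
E
python3 go.py 0.601 0.0395 0.046 162|head -2
```

```text
[0.5742 0.0477] [0.6003 0.0392]
[0.5731 0.048 ] [0.5992 0.0395]
t 7.22 pos [0.606 0.038 0.057] yaw 162.4 q [-0.121  0.723  1.611 -0.001  0.797 -1.382] gw 0.0613 F [-0.052 -0.674  0.213]
tool shift/40mm [ 0.126 -0.003  0.263] rotvec/5deg [0.013 0.13  0.071]
```

```bash
python3 -m crank '0 0.13 0.07 0.14 0 0.2 -1;0 0 0 0 0 0.08 -1'; python3 go.py 0.6 0.0393 0.046 162|head -2
```

```text
time: 7.48
position: [0.6, 0.0411, 0.0454]
tool_rot: [0.158, 0.987, 0.002, -0.001]
ft_force: [-3.5, 11.9, 20.8]
grip_width: 0.0811
t 7.47 pos [0.6   0.041 0.045] yaw 161.9 q [-0.119  0.739  1.62   0.005  0.784 -1.377] gw 0.0811 F [-3.489 11.869 20.835]
tool shift/40mm [-0.015 -0.043 -0.015] rotvec/5deg [ 0.039 -0.024 -0.029]
```

```bash
python3 -m crank '0 0 0 0 -0.04 -0.02 0.6;0 0 0 0 0 0 1;0 0 0 0 0 0.01 1;0 0 0 0 0 0.01 1;0 0 0 0 0 0.02 1' 12; python3 go.py 0.6 0.0393 0.046 162|head -2
```

```text
time: 8.1
position: [0.5994, 0.0379, 0.0454]
tool_rot: [0.157, 0.988, 0.0, -0.001]
ft_force: [-0.0, -1.0, 7.4]
grip_width: 0.0451
t 8.1 pos [0.599 0.038 0.045] yaw 161.9 q [-0.123  0.738  1.622  0.001  0.783 -1.38 ] gw 0.0451 F [-0.048 -0.953  7.351]
tool shift/40mm [-0.002  0.038 -0.014] rotvec/5deg [ 0.006 -0.016 -0.011]
```

```bash
python3 -m crank '0 0 0 0 0.02 0.02 1;0 0 0 0 0 0.02 1;0 0 0 0 0 0.02 1' 12; python3 go.py 0.6 0.0393 0.046 162|head -2
```

```text
time: 8.48
position: [0.5996, 0.038, 0.0454]
tool_rot: [0.157, 0.988, 0.0, -0.001]
ft_force: [-0.8, -0.3, 7.1]
grip_width: 0.0433
t 8.47 pos [0.6   0.038 0.045] yaw 161.9 q [-0.123  0.738  1.621  0.001  0.783 -1.379] gw 0.0433 F [-0.847 -0.332  7.145]
tool shift/40mm [ 0.001  0.035 -0.015] rotvec/5deg [ 0.002 -0.014 -0.014]
```

Holding at 43 mm. Raise the force and lift gently.

```bash
python3 -m crank '0 0 0 0 0 0.02 1;0 0 0 0 0 0 1;0 0 0 0 0 -0.1 1;0 0 0 0 0 -0.3 1;0 0 0 0 0 -0.5 1' 18; python3 go.py 0.531 0.3625 0.18 162; python3 -c "
from h import *
snap('wrist','w5.png')"
```

```text
time: 9.1
position: [0.5982, 0.0382, 0.0807]
tool_rot: [0.158, 0.987, 0.001, -0.003]
ft_force: [-0.4, 0.1, -0.8]
grip_width: 0.043
t 9.1 pos [0.598 0.038 0.081] yaw 161.9 q [-0.123  0.683  1.607  0.002  0.857 -1.379] gw 0.043 F [-0.446  0.075 -0.823]
tool shift/40mm [ 4.135  7.182 -2.457] rotvec/5deg [ 0.004 -0.064 -0.028]
8 rows
[[ 0.   -0.01 -0.    0.52  0.9  -0.31]
 [ 0.   -0.01 -0.    0.52  0.9  -0.31]
 [ 0.   -0.01 -0.    0.52  0.9  -0.31]
 [ 0.   -0.01 -0.    0.52  0.9  -0.31]
 [ 0.   -0.01 -0.    0.51  0.9  -0.31]
 [ 0.   -0.01 -0.    0.51  0.9  -0.31]
 [ 0.   -0.01 -0.    0.51  0.9  -0.31]
 [ 0.   -0.01 -0.    0.51  0.9  -0.31]]
```

View pics/w5.png

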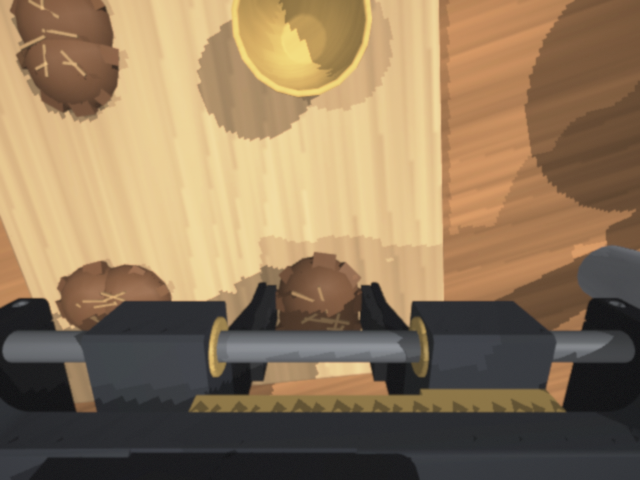

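```bash
python3 -m crank '0 0 0 0.3 0.5 -0.8 1;0 0 0 0.52 0.9 -0.6 1;0 0 0 0.52 0.9 -0.3 1;0 0 0 0.52 0.9 -0.2 1;0 0 0 0.52 0.9 -0.2 1'; python3 -m crank '0 0 0 0.52 0.9 0 1;0 0 0 0.52 0.9 0 1;0 0 0 0.4 0.7 0 1;0 0 0 0.2 0.4 0 1;0 0 0 0 0 0 1';  python3 go.py 0.531 0.3625 0.075 162;python3 -c "
from h import *
snap('wrist','w6.png')"
```

```text
time: 9.78
position: [0.5628, 0.2256, 0.1724]
tool_rot: [0.161, 0.987, 0.002, 0.003]
ft_force: [0.8, -0.2, -0.2]
grip_width: 0.043
time: 10.4
position: [0.5361, 0.3637, 0.1747]
tool_rot: [0.159, 0.987, 0.003, 0.005]
ft_force: [-0.2, -0.8, -0.5]
grip_width: 0.0431
t 10.4 pos [0.536 0.364 0.175] yaw 161.7 q [ 0.424  0.607  1.427 -0.001  1.097 -0.827] gw 0.0431 F [-0.227 -0.822 -0.451]
tool shift/40mm [ 0.132 -0.086  2.49 ] rotvec/5deg [ 0.081  0.099 -0.059]
3 rows
[[ 0.03  0.03 -0.02  0.04 -0.03  0.83]
 [ 0.03  0.03 -0.02  0.04 -0.03  0.83]
 [ 0.03  0.03 -0.02  0.04 -0.02  0.83]]
```

View pics/w6.png

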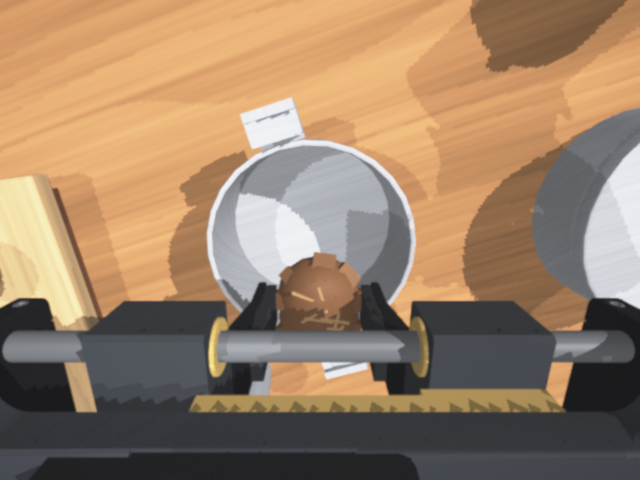

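```bash
python3 -m crank '0 0 0 0.13 -0.09 0.85 1;0 0 0 0 0 0.85 1;0 0 0 0 0 0.85 1;0 0 0 0 0 0 -0.3;0 0 0 0 0 0 -0.5'; python3 -m crank '0 0 0 0 0 0 -0.8;0 0 0 0 0 -1 -1;0 0 0 0 0 -1 -1;0 0 0 0 0 -1 -1;0 0 0 0 0 -0.5 -1'; python3 go.py 0.5735 -0.0885 0.17 250 ;python3 -c "
from h import *
snap('wrist','w7.png')"
```

```text
time: 11.08
position: [0.536, 0.3549, 0.0726]
tool_rot: [0.163, 0.987, 0.003, 0.007]
ft_force: [0.2, 0.1, 0.9]
grip_width: 0.0558
time: 11.7
position: [0.5359, 0.3542, 0.2225]
tool_rot: [0.164, 0.986, 0.005, 0.01]
ft_force: [-0.0, 1.0, -0.0]
grip_width: 0.0866
t 11.7 pos [0.536 0.354 0.223] yaw 161.2 q [ 0.412  0.542  1.404 -0.004  1.173 -0.829] gw 0.0866 F [-0.037  1.05  -0.013]
tool shift/40mm [ -4.437 -10.187   1.272] rotvec/5deg [ -0.056   0.282 -17.764]
18 rows
[[-0.    0.02 -0.99 -0.25 -0.57  0.07]
 [-0.    0.02 -0.99 -0.2  -0.59  0.07]
 [-0.    0.02 -0.99 -0.15 -0.6   0.07]
 [-0.    0.02 -0.99 -0.09 -0.61  0.07]
 [-0.    0.02 -0.99 -0.04 -0.62  0.07]
 [-0.    0.02 -0.99  0.01 -0.62  0.07]
 [-0.    0.02 -0.99  0.06 -0.61  0.07]
 [-0.    0.02 -0.99  0.12 -0.61  0.07]
 [-0.    0.02 -0.99  0.17 -0.59  0.07]
 [-0.    0.02 -0.99  0.22 -0.58  0.07]
 [-0.    0.02 -0.99  0.27 -0.56  0.07]
 [-0.    0.02 -0.99  0.31 -0.53  0.07]
 [-0.    0.02 -0.99  0.36 -0.5   0.07]
 [-0.    0.02 -0.99  0.4  -0.47  0.07]
 [-0.    0.02 -0.99  0.44 -0.43  0.07]
 [-0.    0.02 -0.99  0.48 -0.39  0.07]
 [-0.    0.02 -0.99  0.51 -0.35  0.07]
 [-0.    0.02 -0.99  0.54 -0.31  0.07]]
```

View pics/w7.png

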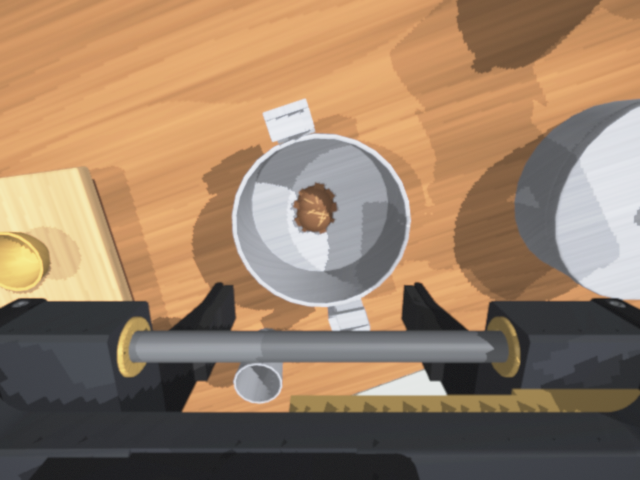

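```bash
python3 go.py 0.4405 -0.045 0.13 162
```

```text
t 11.75 pos [0.537 0.355 0.225] yaw 161.2 q [ 0.412  0.54   1.401 -0.004  1.174 -0.829] gw 0.0869 F [1.13  0.742 3.506]
tool shift/40mm [ -0.887 -10.274   2.241] rotvec/5deg [ 0.174  0.256 -0.163]
11 rows
[[ 0.02  0.02 -0.01 -0.08 -0.93  0.2 ]
 [ 0.02  0.02 -0.01 -0.08 -0.93  0.2 ]
 [ 0.02  0.02 -0.01 -0.08 -0.93  0.21]
 [ 0.02  0.02 -0.01 -0.08 -0.93  0.21]
 [ 0.02  0.02 -0.01 -0.08 -0.93  0.21]
 [ 0.02  0.02 -0.01 -0.08 -0.93  0.21]
 [ 0.02  0.02 -0.01 -0.08 -0.93  0.21]
 [ 0.02  0.02 -0.01 -0.08 -0.93  0.21]
 [ 0.02  0.02 -0.01 -0.07 -0.93  0.21]
 [ 0.02  0.02 -0.01 -0.07 -0.93  0.21]
 [ 0.02  0.02 -0.01 -0.07 -0.93  0.22]]
```

```bash
python3 -m crank '0.17 0.25 -0.16 -0.08 -0.93 0 -1;0 0 0 -0.08 -0.93 0 -1;0 0 0 -0.08 -0.93 0 -1;0 0 0 -0.08 -0.93 0 -1;0 0 0 -0.08 -0.93 0.1 -1'; python3 -m crank '0 0 0 -0.08 -0.93 0.2 -1;0 0 0 -0.08 -0.93 0.2 -1;0 0 0 -0.08 -0.93 0.2 -1;0 0 0 -0.08 -0.9 0.3 -1;0 0 0 -0.08 -0.7 0.3 -1';  python3 go.py 0.4405 -0.045 0.09 162
```

```text
time: 12.38
position: [0.496, 0.1711, 0.2254]
tool_rot: [0.154, 0.988, 0.003, 0.007]
ft_force: [0.6, -0.8, -0.2]
grip_width: 0.0874
time: 13.0
position: [0.4592, -0.0072, 0.1788]
tool_rot: [0.153, 0.988, 0.003, 0.013]
ft_force: [0.1, -0.1, -0.1]
grip_width: 0.0873
t 13.0 pos [ 0.459 -0.007  0.179] yaw 162.4 q [-0.266  0.366  1.902  0.012  0.848 -1.536] gw 0.0873 F [ 0.113 -0.052 -0.146]
tool shift/40mm [ 0.214 -1.065  2.206] rotvec/5deg [0.112 0.282 0.075]
3 rows
[[ 0.04  0.09  0.03  0.07 -0.35  0.74]
 [ 0.04  0.09  0.03  0.06 -0.35  0.74]
 [ 0.04  0.09  0.03  0.06 -0.35  0.74]]
```

```bash
python3 -m crank '0.11 0.28 0 0.15 -0.7 0.5 -1;0 0 0 0.08 -0.3 0.6 -1;0 0 0 0 0 0.6 -1;0 0 0 0 0 0 -1';  python3 go.py 0.4405 -0.045 0.05 162
python3 - <<'E'
from sh import *
p=snap('wrist','w8.png')
E
```

```text
time: 13.5
position: [0.4399, -0.0469, 0.1107]
tool_rot: [0.155, 0.988, -0.001, 0.003]
ft_force: [-0.4, 0.0, 0.3]
grip_width: 0.0868
t 13.5 pos [ 0.44  -0.047  0.111] yaw 162.1 q [-0.359  0.484  1.991 -0.001  0.659 -1.618] gw 0.0868 F [-0.388  0.033  0.324]
tool shift/40mm [0.011 0.05  1.518] rotvec/5deg [-0.009  0.081  0.025]
2 rows
[[-0.    0.04  0.01  0.01  0.02  0.76]
 [-0.    0.04  0.01  0.    0.02  0.76]]
```

View pics/w8.png

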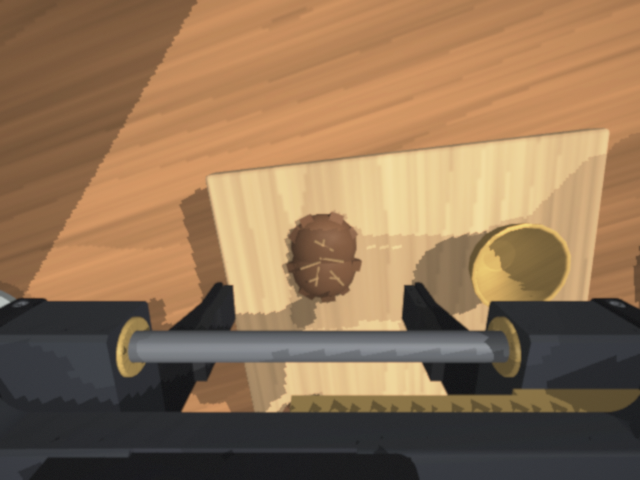

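```bash
python3 - <<'E'
from sh import *
p=snap('wrist')
shells(p,[(324,256)],win=50,fn='m8.png')
E
python3 go.py 0.4405 -0.045 0.055 162|head -2
```

```text
(324, 256) mean [ 0.4394 -0.0451] size [0.0503 0.0703] long axis deg 154.74626376204685 rect [ 0.4407 -0.0453] [0.0529 0.0669]
t 13.6 pos [ 0.441 -0.047  0.112] yaw 162.2 q [-0.359  0.482  1.99  -0.001  0.66  -1.618] gw 0.0868 F [ 0.173 -0.851 -0.136]
tool shift/40mm [0.046 0.043 1.424] rotvec/5deg [-0.01   0.121  0.034]
```

View pics/m8.png

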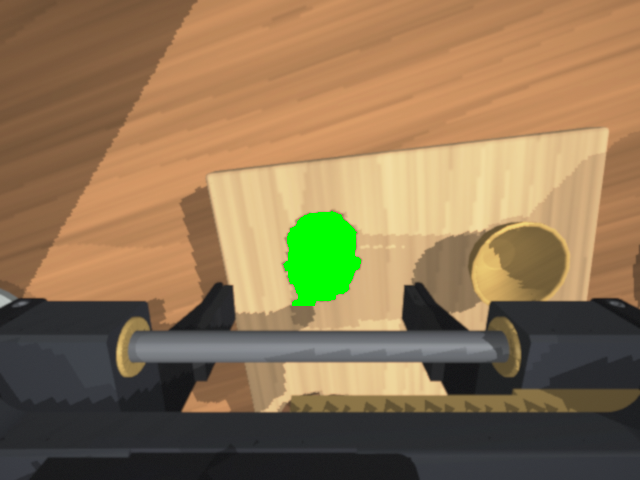

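```bash
python3 -m crank '0 0.12 0 0.07 0.05 0.7 -1;0 0 0 0.02 0 0.5 -1;0 0 0 0.02 0 0.15 -1;0 0 0 0 0 0 -1';  python3 go.py 0.439 -0.0445 0.0455 162|head -2
```

```text
time: 14.1
position: [0.4429, -0.0445, 0.0615]
tool_rot: [0.154, 0.988, -0.002, 0.006]
ft_force: [-0.1, 0.3, -0.2]
grip_width: 0.087
t 14.1 pos [ 0.443 -0.044  0.061] yaw 162.3 q [-0.351  0.591  2.02  -0.002  0.518 -1.612] gw 0.087 F [-0.148  0.267 -0.168]
tool shift/40mm [ 0.098 -0.03   0.399] rotvec/5deg [-0.016  0.146  0.063]
```

```bash
python3 -m crank '0 0.14 0 0.12 -0.02 0.38 0.5;0 0 0 0.03 0 0.07 0.5;0 0 0 0 0 0.02 0.5' 12;  python3 go.py 0.439 -0.0445 0.0455 162|head -2
```

```text
time: 14.48
position: [0.4399, -0.0434, 0.0454]
tool_rot: [0.154, 0.988, -0.001, 0.004]
ft_force: [0.0, 1.6, 12.2]
grip_width: 0.0651
t 14.47 pos [ 0.44  -0.043  0.045] yaw 162.2 q [-0.352  0.626  2.033  0.     0.474 -1.613] gw 0.0651 F [ 0.049  1.614 12.178]
tool shift/40mm [ 0.013 -0.032 -0.003] rotvec/5deg [-0.004  0.097  0.046]
```

```bash
python3 -m crank '0 0.06 0 0.01 -0.03 0.01 1;0 0 0 0 0 0.01 1;0 0 0 0 0 0.02 1;0 0 0 0 0 0.02 1;0 0 0 0 0 0.02 1' 12;python3 -m crank '0 0 0 0 0 0.01 1;0 0 0 0 0 0.02 1' 18;   python3 go.py 0.439 -0.0445 0.0455 162|head -2
```

```text
time: 15.1
position: [0.4398, -0.0445, 0.0454]
tool_rot: [0.155, 0.988, -0.001, 0.004]
ft_force: [-1.0, 0.4, 13.7]
grip_width: 0.047
time: 15.35
position: [0.4398, -0.0445, 0.0453]
tool_rot: [0.155, 0.988, -0.001, 0.004]
ft_force: [-0.4, 1.2, 15.7]
grip_width: 0.047
t 15.35 pos [ 0.44  -0.045  0.045] yaw 162.2 q [-0.355  0.626  2.033  0.     0.475 -1.615] gw 0.047 F [-0.446  1.156 15.67 ]
tool shift/40mm [ 0.019 -0.005 -0.005] rotvec/5deg [-0.002  0.095  0.04 ]
```

```bash
python3 -m crank '0 0 0 0 0 -0.1 1;0 0 0 0 0 -0.3 1;0 0 0 0 0 -0.8 1;0 0 0 0 0 -1 1;0 0 0 0 0.3 -1 1';  python3 go.py 0.531 0.37 0.18 162
```

```text
time: 15.98
position: [0.4397, -0.0325, 0.1749]
tool_rot: [0.155, 0.988, 0.0, -0.001]
ft_force: [-0.3, 0.3, -0.7]
grip_width: 0.0469
t 15.97 pos [ 0.44  -0.032  0.175] yaw 162.1 q [-0.328  0.361  1.929 -0.     0.853 -1.586] gw 0.0469 F [-0.272  0.286 -0.728]
tool shift/40mm [ 0.918 10.277 -0.127] rotvec/5deg [-0.002 -0.02   0.022]
11 rows
[[-0.   -0.    0.    0.08  0.93 -0.01]
 [-0.   -0.    0.    0.08  0.93 -0.01]
 [-0.   -0.    0.    0.08  0.93 -0.01]
 [-0.   -0.    0.    0.08  0.93 -0.01]
 [-0.   -0.    0.    0.08  0.93 -0.01]
 [-0.   -0.    0.    0.08  0.93 -0.01]
 [-0.   -0.    0.    0.08  0.93 -0.01]
 [-0.   -0.    0.    0.08  0.93 -0.01]
 [-0.   -0.    0.    0.08  0.93 -0.01]
 [-0.   -0.    0.    0.08  0.93 -0.01]
 [-0.   -0.    0.    0.09  0.93 -0.01]]
```

```bash
python3 -m crank '0 0 0 0.08 0.7 -0.1 1;0 0 0 0.08 0.95 0 1;0 0 0 0.08 0.95 0 1;0 0 0 0.08 0.95 0 1;0 0 0 0.08 0.95 0 1'; python3 -m crank '0 0 0 0.08 0.95 0 1;0 0 0 0.08 0.95 0 1;0 0 0 0.08 0.95 0 1;0 0 0 0.08 0.95 0 1;0 0 0 0.08 0.95 0 1';  python3 go.py 0.531 0.367 0.18 162
```

```text
time: 16.6
position: [0.4824, 0.1462, 0.1851]
tool_rot: [0.158, 0.987, -0.001, 0.004]
ft_force: [-0.4, 0.2, -0.9]
grip_width: 0.0466
time: 17.23
position: [0.5249, 0.3374, 0.1862]
tool_rot: [0.158, 0.988, -0.002, 0.003]
ft_force: [-0.3, -0.5, -0.6]
grip_width: 0.0469
t 17.23 pos [0.525 0.337 0.186] yaw 161.9 q [ 0.395  0.566  1.473 -0.007  1.099 -0.856] gw 0.0469 F [-0.282 -0.548 -0.568]
tool shift/40mm [0.087 0.752 0.152] rotvec/5deg [-0.031  0.074 -0.026]
1 rows
[[-0.03  0.07 -0.03  0.09  0.75  0.15]]
```

```bash
python3 -m crank '0 0.07 0 0 0.5 0.3 1;0 0 0 -0.05 0 0.8 1;0 0 0 0 0 0.9 1;0 0 0 0 0 0.7 1;0 0 0 0 0 0 1'; python3 go.py 0.531 0.365 0.07 162|head -2
```

```text
time: 17.85
position: [0.5318, 0.3558, 0.0728]
tool_rot: [0.156, 0.988, -0.003, -0.002]
ft_force: [-0.1, 0.1, -0.1]
grip_width: 0.0468
t 17.85 pos [0.532 0.356 0.073] yaw 162.0 q [ 0.417  0.736  1.5   -0.004  0.912 -0.838] gw 0.0468 F [-0.086  0.145 -0.115]
tool shift/40mm [0.091 0.214 0.07 ] rotvec/5deg [-0.081 -0.033  0.01 ]
```

```bash
python3 -m crank '0 0 0 0.1 0.2 0.1 0;0 0 0 0 0 0 -0.5;0 0 0 0 0 0 -0.5;0 0 0 0 0 -0.6 -0.8;0 0 0 0 0 -1 -1'; python3 -m crank '0 0 0 0 0 -1 -1;0 0 0 0 0 -0.7 -1';python3 go.py 0.574 -0.0885 0.18 70.5;python3 -c "
from h import *
snap('wrist','w9.png')"
```

```text
time: 18.48
position: [0.5305, 0.3648, 0.1348]
tool_rot: [0.156, 0.988, -0.004, -0.002]
ft_force: [0.9, 0.7, 0.3]
grip_width: 0.0779
time: 18.73
position: [0.5318, 0.3656, 0.2079]
tool_rot: [0.156, 0.988, -0.002, -0.0]
ft_force: [-0.2, -0.2, -0.6]
grip_width: 0.0859
t 18.73 pos [0.532 0.366 0.208] yaw 162.0 q [ 0.431  0.573  1.39  -0.004  1.182 -0.825] gw 0.0859 F [-0.183 -0.183 -0.616]
tool shift/40mm [ -4.507 -10.471   0.749] rotvec/5deg [-0.046  0.044 18.307]
19 rows
[[-0.    0.    0.96 -0.24 -0.55  0.04]
 [-0.    0.    0.96 -0.28 -0.53  0.04]
 [-0.    0.    0.96 -0.33 -0.5   0.04]
 [-0.    0.    0.96 -0.37 -0.47  0.04]
 [-0.    0.    0.96 -0.41 -0.44  0.04]
 [-0.    0.    0.96 -0.44 -0.41  0.04]
 [-0.    0.    0.96 -0.47 -0.37  0.04]
 [-0.    0.    0.96 -0.5  -0.33  0.04]
 [-0.    0.    0.96 -0.53 -0.28  0.04]
 [-0.    0.    0.96 -0.55 -0.24  0.04]
 [-0.    0.    0.96 -0.57 -0.19  0.04]
 [-0.    0.    0.96 -0.58 -0.14  0.04]
 [-0.    0.    0.96 -0.59 -0.09  0.04]
 [-0.    0.    0.96 -0.6  -0.04  0.04]
 [-0.    0.    0.96 -0.6   0.01  0.04]
 [-0.    0.    0.96 -0.6   0.06  0.04]
 [-0.    0.    0.96 -0.59  0.11  0.04]
 [-0.    0.    0.96 -0.58  0.16  0.04]
 [-0.    0.    0.96 -0.56  0.21  0.04]]
```

View pics/w9.png

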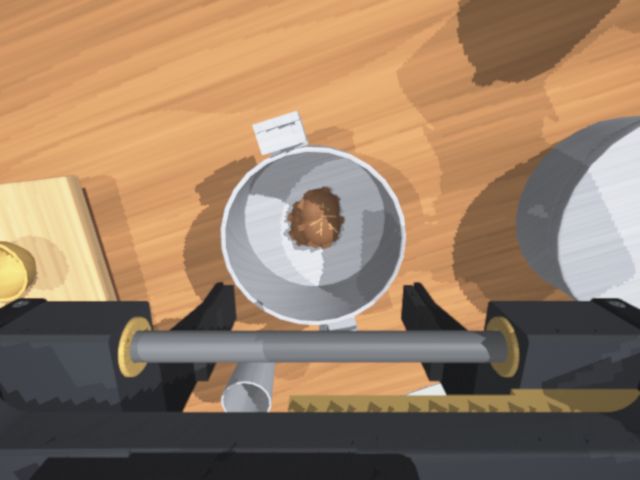

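```bash
python3 -m crank '0 0 0.97 -0.24 -0.55 0.03 -1;0 0 0.97 -0.28 -0.53 0.03 -1;0 0 0.97 -0.33 -0.5 0.03 -1;0 0 0.97 -0.37 -0.47 0.03 -1;0 0 0.97 -0.41 -0.44 0.03 -1'; python3 -m crank '0 0 0.97 -0.44 -0.41 0.03 -1;0 0 0.97 -0.47 -0.37 0.03 -1;0 0 0.97 -0.5 -0.33 0.03 -1;0 0 0.97 -0.53 -0.28 0.03 -1;0 0 0.97 -0.55 -0.24 0.03 -1'; python3 -m crank '0 0 0.97 -0.57 -0.19 0.03 -1;0 0 0.97 -0.58 -0.14 0.03 -1;0 0 0.97 -0.59 -0.09 0.03 -1;0 0 0.97 -0.6 -0.04 0.03 -1;0 0 0.97 -0.6 0.01 0.03 -1'; python3 go.py 0.574 -0.0885 0.13 70.5
```

```text
time: 19.4
position: [0.5465, 0.2465, 0.2114]
tool_rot: [0.365, 0.931, 0.004, 0.007]
ft_force: [0.3, -0.1, -0.3]
grip_width: 0.0874
time: 20.02
position: [0.5556, 0.1229, 0.2075]
tool_rot: [0.558, 0.83, 0.007, 0.009]
ft_force: [0.6, -0.5, -0.6]
grip_width: 0.087
time: 20.65
position: [0.5634, -0.001, 0.2037]
tool_rot: [0.725, 0.689, 0.011, 0.009]
ft_force: [-0.1, 0.2, -0.5]
grip_width: 0.0871
t 20.65 pos [ 0.563 -0.001  0.204] yaw 87.1 q [-0.204  0.457  1.631  0.009  1.026 -0.158] gw 0.0871 F [-0.069  0.181 -0.457]
tool shift/40mm [-2.178  0.322  1.844] rotvec/5deg [ 0.315 -0.082  3.326]
4 rows
[[ 0.08 -0.02  0.83 -0.54  0.08  0.46]
 [ 0.08 -0.02  0.83 -0.54  0.12  0.46]
 [ 0.08 -0.02  0.83 -0.53  0.16  0.46]
 [ 0.08 -0.02  0.83 -0.51  0.21  0.46]]
```

```bash
python3 -m crank '0.1 0 0.83 -0.52 0.08 0.5 -1;0.1 0 0.83 -0.52 0.12 0.5 -1;0.1 0 0.83 -0.4 0.16 0.5 -1;0 0 0.6 -0.25 0.15 0.3 -1;0 0 0 0 0 0 -1'; python3 go.py 0.574 -0.0885 0.1 70.5;python3 - <<'E'
from sh import *
p=snap('wrist','w10.png'); u,v=px(p,(0.574,-0.0885,0.05)); print(u,v)
shells(p,[(int(u),int(v))],win=50,fn='m10.png')
E
```

```text
time: 21.28
position: [0.5773, -0.0757, 0.1326]
tool_rot: [0.814, 0.581, 0.005, 0.001]
ft_force: [-0.7, 0.7, -0.2]
grip_width: 0.0869
t 21.27 pos [ 0.577 -0.076  0.133] yaw 71.0 q [-0.326  0.584  1.631  0.008  0.918  0.001] gw 0.0869 F [-0.707  0.67  -0.211]
tool shift/40mm [-0.335  0.02   0.814] rotvec/5deg [ 0.09  -0.077  0.1  ]
1 rows
[[ 0.09 -0.08  0.1  -0.33  0.02  0.81]]
318.53574921752454 268.71244543524506
(318, 268) mean [ 0.5752 -0.0863] size [0.0519 0.0719] long axis deg 72.64851535314492 rect [ 0.5745 -0.0865] [0.0686 0.0555]
```

View pics/m10.png

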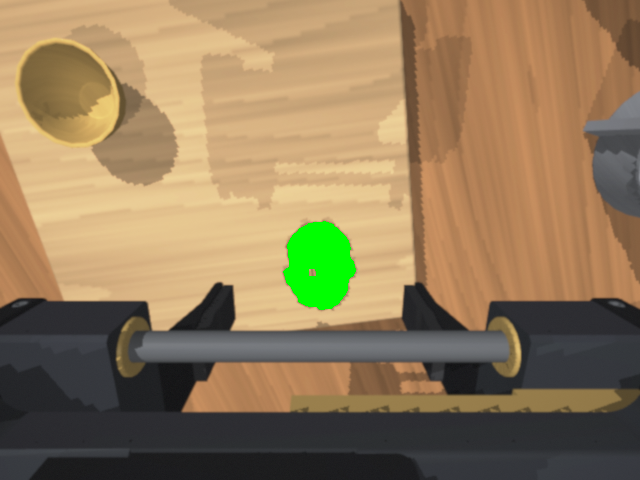

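```bash
python3 -m crank '0.09 -0.08 0.1 -0.3 0 0.8 -1;0 0 0 -0.08 0.02 0.7 -1;0 0 0 0 0 0.4 -1;0 0 0 0 0 0 -1';  python3 go.py 0.5745 -0.087 0.0455 71|head -2
```

```text
time: 21.82
position: [0.5764, -0.0879, 0.0596]
tool_rot: [0.815, 0.58, 0.003, 0.003]
ft_force: [0.5, 0.1, 0.8]
grip_width: 0.0871
t 21.82 pos [ 0.576 -0.088  0.06 ] yaw 70.8 q [-0.343  0.697  1.67   0.001  0.765 -0.01 ] gw 0.0871 F [0.527 0.054 0.787]
tool shift/40mm [ 0.007 -0.055  0.353] rotvec/5deg [ 0.097 -0.005 -0.031]
```

```bash
python3 -m crank '0.1 0 0 0.02 -0.06 0.34 0.5;0 0 0 0 0 0.06 0.5;0 0 0 0 0 0.02 0.5' 12;  python3 go.py 0.5745 -0.087 0.0455 71|head -2
```

```text
time: 22.2
position: [0.5748, -0.0853, 0.0454]
tool_rot: [0.814, 0.58, 0.0, 0.0]
ft_force: [-1.3, 0.5, 6.1]
grip_width: 0.0651
t 22.2 pos [ 0.575 -0.085  0.045] yaw 71.0 q [-0.34   0.721  1.674  0.001  0.746 -0.008] gw 0.0651 F [-1.311  0.499  6.072]
tool shift/40mm [-0.043  0.006 -0.002] rotvec/5deg [ 0.005 -0.005 -0.008]
```

```bash
python3 -m crank '0 0 0 -0.04 0 0.01 1;0 0 0 0 0 0.01 1;0 0 0 0 0 0.02 1;0 0 0 0 0 0.02 1;0 0 0 0 0 0.02 1' 12;python3 -m crank '0 0 0 0 0 0.01 1;0 0 0 0 0 0.02 1' 18;   python3 go.py 0.531 0.365 0.18 71|head -2
```

```text
time: 22.82
position: [0.5742, -0.0865, 0.0454]
tool_rot: [0.814, 0.581, 0.0, 0.0]
ft_force: [-1.6, 0.6, 7.1]
grip_width: 0.0495
time: 23.08
position: [0.5741, -0.0865, 0.0454]
tool_rot: [0.814, 0.581, 0.0, 0.0]
ft_force: [-2.0, 0.4, 10.4]
grip_width: 0.0489
t 23.07 pos [ 0.574 -0.087  0.045] yaw 71.0 q [-0.342  0.72   1.676  0.     0.744 -0.011] gw 0.0489 F [-1.974  0.384 10.42 ]
tool shift/40mm [10.324 -4.687 -3.368] rotvec/5deg [ 0.01  -0.     0.005]
```

```bash
python3 -m crank '0 0 0 0 0 -0.1 1;0 0 0 0 0 -0.3 1;0 0 0 0 0 -0.8 1;0 0 0 0.2 -0.1 -1 1;0 0 0 0.6 -0.3 -0.9 1'; python3 -m crank '0 0 0 0.9 -0.41 -0.2 1;0 0 0 0.9 -0.41 0 1;0 0 0 0.9 -0.41 0 1;0 0 0 0.9 -0.41 0 1;0 0 0 0.9 -0.41 0 1'; python3 -m crank '0 0 0 0.9 -0.41 0 1;0 0 0 0.9 -0.41 0 1;0 0 0 0.9 -0.41 0 1;0 0 0 0.9 -0.41 0 1'; python3 go.py 0.531 0.365 0.18 71|head -3
```

```text
time: 23.7
position: [0.569, -0.0518, 0.1707]
tool_rot: [0.815, 0.58, -0.001, -0.001]
ft_force: [0.2, 0.2, -0.3]
grip_width: 0.0489
time: 24.32
position: [0.5545, 0.149, 0.186]
tool_rot: [0.816, 0.578, 0.005, 0.004]
ft_force: [0.4, -0.0, -0.5]
grip_width: 0.0489
time: 24.82
position: [0.5401, 0.3122, 0.1879]
tool_rot: [0.816, 0.578, 0.006, 0.005]
ft_force: [1.4, 0.0, -0.8]
grip_width: 0.0489
t 24.82 pos [0.54  0.312 0.188] yaw 70.6 q [ 0.348  0.56   1.481 -0.006  1.086  0.689] gw 0.0489 F [ 1.424  0.001 -0.763]
tool shift/40mm [ 1.169 -0.655  0.193] rotvec/5deg [ 0.17  -0.059 -0.078]
2 rows
```

```bash
python3 -m crank '0.15 0 0 0.7 -0.5 0 1;0 0 0 0.4 -0.1 0.3 1;0 0 0 0 0 0.8 1;0 0 0 0 0 0.8 1;0 0 0 0 0 0.4 1';  python3 go.py 0.531 0.372 0.07 71|head -3
```

```text
time: 25.45
position: [0.5344, 0.3666, 0.0946]
tool_rot: [0.815, 0.58, 0.006, 0.0]
ft_force: [-0.2, -0.3, -1.3]
grip_width: 0.0488
t 25.45 pos [0.534 0.367 0.095] yaw 70.9 q [0.429 0.708 1.483 0.002 0.938 0.762] gw 0.0488 F [-0.235 -0.265 -1.264]
tool shift/40mm [ 0.093 -0.13   0.615] rotvec/5deg [ 0.089 -0.107 -0.029]
1 rows
```

```bash
python3 -m crank '0.09 -0.1 0 0.1 -0.13 0.5 1;0 0 0 0 0 0 0;0 0 0 0 0 0 -0.5;0 0 0 0 0 0 -0.5;0 0 0 0 0 -0.6 -0.8'; python3 -m crank '0 0 0 0 0 -1 -1;0 0 0 0 0 -1 -1;0 0 0 0 0 -0.7 -1'; python3 -c "
from h import *
p=snap('wrist','w11.png')
for b in spotter.boxes_of('shell1',p): print(b['score'],w(p,b['at']))
"
```

```text
time: 26.08
position: [0.5312, 0.3713, 0.097]
tool_rot: [0.815, 0.579, -0.001, -0.0]
ft_force: [0.2, 0.0, 0.2]
grip_width: 0.0685
time: 26.45
position: [0.532, 0.3715, 0.2105]
tool_rot: [0.815, 0.579, 0.0, 0.0]
ft_force: [-0.2, -0.8, 0.4]
grip_width: 0.086
0.87 [0.53185511 0.37467907 0.03256788]
0.63 [0.51448877 0.36249277 0.01931216]
0.56 [0.54554254 0.33914037 0.00905991]
```

View pics/w11.png

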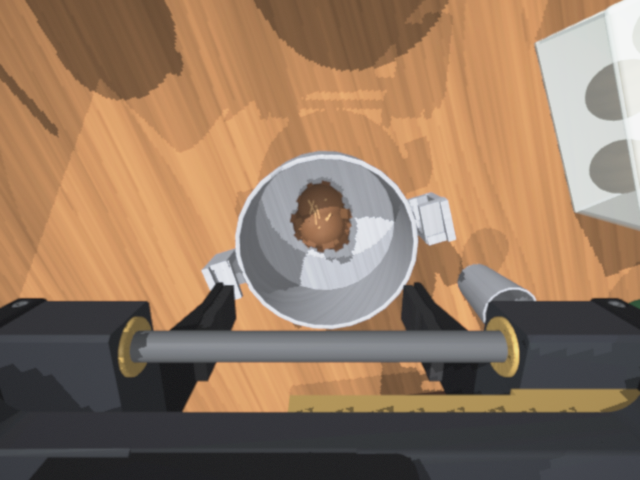

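Run:
```python
from h import *
im=cv2.imread('pics/w11.png')
cv2.imwrite('pics/w11a.png',cv2.resize(im[140:340,195:465],(810-10,593-1),interpolation=cv2.INTER_CUBIC))
p=snap('wrist'); cv2.imwrite('pics/w11b.png',cv2.cvtColor(p['img'],cv2.COLOR_RGB2BGR))
import pickle; pickle.dump({k:p[k] for k in('xyz','attitude','camera_matrix')},open('p11.pkl','wb'))
```

```text
(no output)
```

View pics/w11a.png

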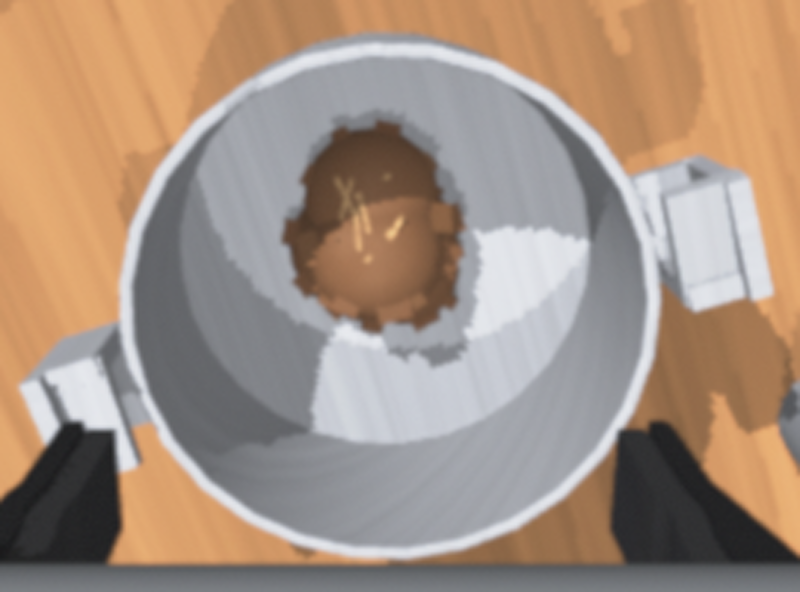

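```bash
python3 - <<'E'
from h import *
import pickle
np.set_printoptions(precision=4,suppress=True)
p=pickle.load(open('p11.pkl','rb'))
s=800/270; f=lambda u,v:(195+u/s,140+v/s)
P=np.array([plane(p,f(*q),0.085)[:2] for q in [(122,300),(660,300),(388,43),(390,557),(202,117),(575,115),(205,487),(580,487)]])
A=np.c_[2*P,np.ones(len(P))]; q=np.linalg.lstsq(A,(P**2).sum(1),rcond=None)[0]
c=q[:2]; print('c',c,'r',np.sqrt(q[2]+c@c),'res',np.linalg.norm(P-c,axis=1)-np.sqrt(q[2]+c@c))
L=[plane(p,f(*q),0.102)[:2] for q in [(748,175),(772,297),(22,385)]]
m=(L[0]+L[1])/2-c; print(L,'ang a',np.degrees(np.arctan2(m[1],m[0])),np.linalg.norm(m),'edge',np.degrees(np.arctan2(*(L[1]-L[0])[::-1]))); d=L[2]-c; print(np.degrees(np.arctan2(d[1],d[0])),'corner expected 180+-9.3',np.linalg.norm(d))
E
python3 go.py 0.455 -0.37 0.28 71
```

```text
c [0.5385 0.3591] r 0.07961616256281955 res [ 0.0001 -0.0001  0.0001 -0.0005  0.0005 -0.0008 -0.0003  0.001 ]
[array([0.6432, 0.3713]), array([0.6417, 0.3357]), array([0.4344, 0.3808])] ang a -3.0537493231574673 0.10412247817133118 edge -92.30460230163045
168.19479661449037 corner expected 180+-9.3 0.10631157302601069
t 26.6 pos [0.533 0.372 0.21 ] yaw 70.8 q [ 0.438  0.573  1.382 -0.     1.183  0.774] gw 0.0866 F [ 0.417  0.15  -1.594]
tool shift/40mm [-18.144   4.284  -1.769] rotvec/5deg [ 0.026 -0.022 -0.047]
19 rows
[[ 0.   -0.   -0.   -0.95  0.23 -0.09]
 [ 0.   -0.   -0.   -0.95  0.23 -0.09]
 [ 0.   -0.   -0.   -0.96  0.23 -0.09]
 [ 0.   -0.   -0.   -0.96  0.22 -0.09]
 [ 0.   -0.   -0.   -0.96  0.22 -0.09]
 [ 0.   -0.   -0.   -0.96  0.22 -0.09]
 [ 0.   -0.   -0.   -0.96  0.22 -0.09]
 [ 0.   -0.   -0.   -0.96  0.22 -0.09]
 [ 0.   -0.   -0.   -0.96  0.22 -0.09]
 [ 0.   -0.   -0.   -0.96  0.22 -0.09]
 [ 0.   -0.   -0.   -0.96  0.22 -0.09]
 [ 0.   -0.   -0.   -0.96  0.22 -0.09]
 [ 0.   -0.   -0.   -0.96  0.22 -0.09]
 [ 0.   -0.   -0.   -0.96  0.22 -0.09]
 [ 0.   -0.   -0.   -0.96  0.22 -0.09]
 [ 0.   -0.   -0.   -0.96  0.22 -0.09]
 [ 0.   -0.   -0.   -0.96  0.22 -0.09]
 [ 0.   -0.   -0.   -0.96  0.22 -0.09]
 [ 0.   -0.   -0.   -0.96  0.22 -0.09]]
```

```bash
cat > ov.py <<'E'
from h import *
import pickle,sys
cx,cy,ang=map(float,sys.argv[1:4]); a=np.radians(ang)
out=[]
for nm,box in [('wrist',(195,140,465,340)),('scene',(440,180,550,262)),('side',(215,140,305,207))]:
    p=snap(nm); im=cv2.cvtColor(p['img'],cv2.COLOR_RGB2BGR); x0,y0,x1,y1=box; s=8 if nm!='wrist' else 3
    c=cv2.resize(im[y0:y1,x0:x1],None,fx=s,fy=s,interpolation=cv2.INTER_CUBIC)
    def dr(pts,col,closed=True):
        q=np.array([(px(p,X)-[x0,y0]+0.5)*s for X in pts]).round().astype(np.int32); cv2.polylines(c,[q],closed,col,1)
    t=np.linspace(0,2*np.pi,80)
    for r,col in((0.08,(0,0,255)),(0.076,(0,255,0))): dr([(cx+r*np.cos(k),cy+r*np.sin(k),0.085) for k in t],col)
    Rr=np.array([[np.cos(a),-np.sin(a)],[np.sin(a),np.cos(a)]])
    for sg in(1,-1):
        dr([tuple(np.array([cx,cy])+sg*Rr@np.array(v))+(0.102,) for v in[(.080,-.017),(.104,-.017),(.104,.017),(.080,.017)]],(255,0,0))
    out.append(cv2.resize(c,(400,300)) if nm!='wrist' else cv2.resize(c,(400,300)))
    if nm=='wrist': cv2.imwrite('pics/ovw.png',cv2.resize(c,(800,592)))
    else: cv2.imwrite('pics/ov_%s.png'%nm,cv2.resize(c,(800,600)))
E
python3 ov.py 0.536 0.359 -2.5
```

```text
(no output)
```

View pics/ovw.png

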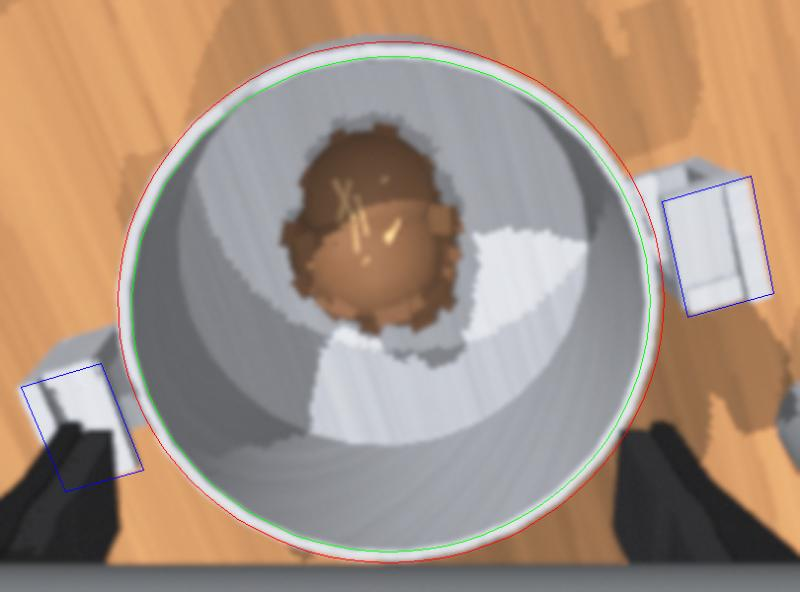

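View pics/ov_scene.png

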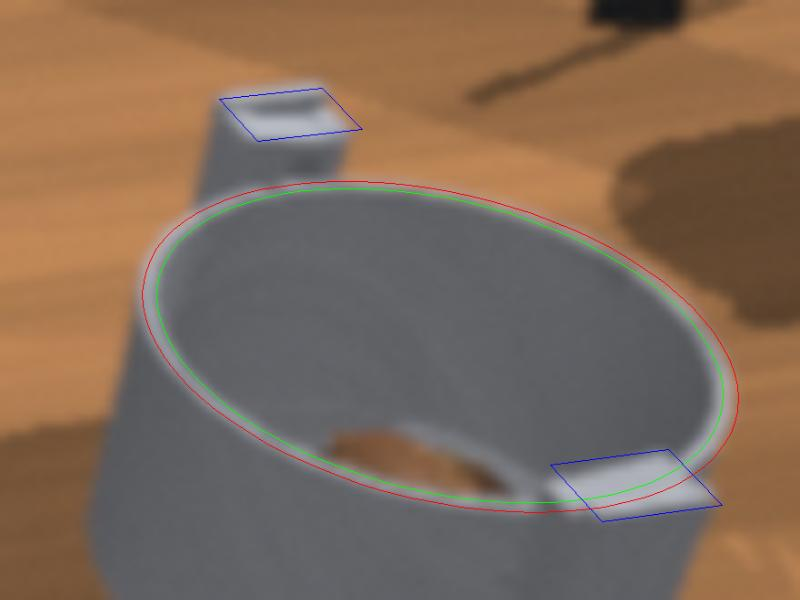

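View pics/ov_side.png

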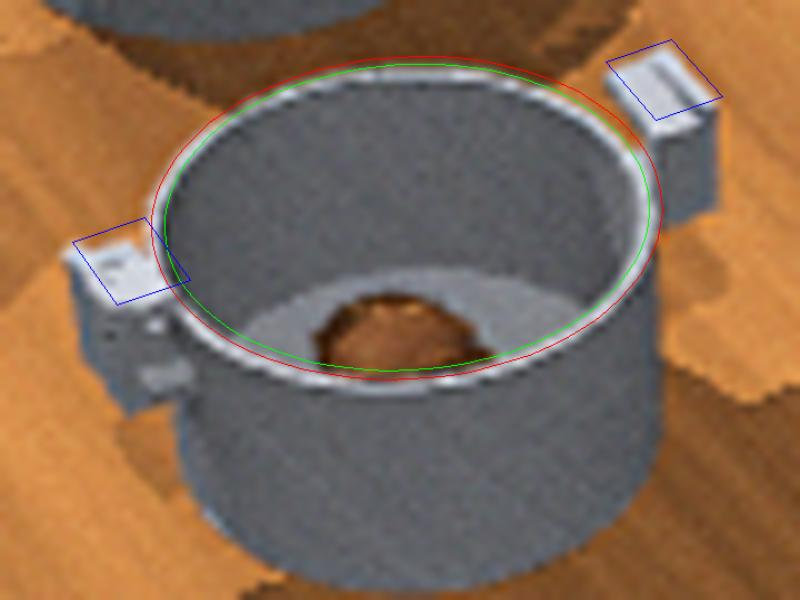

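Run:
```python
from h import *
np.set_printoptions(precision=4,suppress=True)
p=snap('side')
A=plane(p,(427.5,378.7),0.012)[:2];B=plane(p,(366,424),0.012)[:2]
print((A+B)/2,np.linalg.norm(A-B),np.degrees(np.arctan2(*(A-B)[::-1])))
H=[plane(p,(350+(u-400)/4,360+(v-300)/3.75),0.052)[:2] for u,v in[(655,366),(676,378),(523,462),(545,470)]]
print('handle',sum(H)/4,np.degrees(np.arctan2(*((H[0]+H[1]-H[2]-H[3])[::-1]))))
```

```text
[ 0.4463 -0.3754] 0.16623718059551904 2.6961220190425874
handle [ 0.4462 -0.3751] 3.8333922631551425
```

```bash
python3 go.py 0.41 -0.375 0.25 3
```

```text
t 26.8 pos [0.53  0.371 0.206] yaw 70.8 q [ 0.438  0.578  1.386 -0.     1.184  0.774] gw 0.087 F [ 0.774 -0.181 -0.332]
tool shift/40mm [-18.594   3.302  -1.036] rotvec/5deg [-0.014  0.077 13.552]
19 rows
[[-0.    0.    0.71 -0.98  0.17 -0.05]
 [-0.    0.    0.71 -0.97  0.23 -0.05]
 [-0.    0.    0.71 -0.95  0.29 -0.06]
 [-0.    0.    0.71 -0.93  0.35 -0.06]
 [-0.    0.    0.71 -0.91  0.41 -0.06]
 [-0.    0.    0.71 -0.88  0.47 -0.06]
 [-0.    0.    0.71 -0.85  0.52 -0.06]
 [-0.    0.    0.71 -0.81  0.57 -0.06]
 [-0.    0.    0.71 -0.78  0.62 -0.06]
 [-0.    0.    0.71 -0.74  0.67 -0.06]
 [-0.    0.    0.71 -0.69  0.71 -0.06]
 [-0.    0.    0.71 -0.65  0.75 -0.06]
 [-0.    0.    0.71 -0.6   0.79 -0.06]
 [-0.    0.    0.71 -0.55  0.83 -0.06]
 [-0.    0.    0.71 -0.5   0.86 -0.06]
 [-0.    0.    0.71 -0.44  0.89 -0.06]
 [-0.    0.    0.71 -0.39  0.92 -0.06]
 [-0.    0.    0.71 -0.33  0.94 -0.06]
 [-0.    0.    0.71 -0.27  0.96 -0.06]]
```

```bash
python3 -m crank '0 0 0.72 -0.98 0.17 -0.1 -1;0 0 0.72 -0.97 0.23 -0.1 -1;0 0 0.72 -0.95 0.29 -0.1 -1;0 0 0.72 -0.93 0.35 -0.1 -1;0 0 0.72 -0.91 0.41 -0.1 -1'; python3 -m crank '0 0 0.72 -0.88 0.47 -0.1 -1;0 0 0.72 -0.85 0.52 -0.1 -1;0 0 0.72 -0.81 0.57 -0.1 -1;0 0 0.72 -0.78 0.62 0 -1;0 0 0.72 -0.74 0.67 0 -1';python3 -m crank '0 0 0.72 -0.69 0.71 0 -1;0 0 0.72 -0.65 0.75 0 -1;0 0 0.72 -0.6 0.79 0 -1;0 0 0.72 -0.55 0.83 0 -1;0 0 0.72 -0.5 0.86 0 -1'; python3 go.py 0.41 -0.375 0.25 3
```

```text
time: 27.42
position: [0.493, 0.1706, 0.2192]
tool_rot: [0.897, 0.442, -0.01, -0.001]
ft_force: [1.0, 0.1, -0.7]
grip_width: 0.0869
time: 28.05
position: [0.4543, -0.0316, 0.2281]
tool_rot: [0.956, 0.292, -0.015, -0.002]
ft_force: [-0.1, 0.6, 0.8]
grip_width: 0.0867
time: 28.68
position: [0.4126, -0.2315, 0.2244]
tool_rot: [0.991, 0.133, -0.02, -0.003]
ft_force: [0.8, -0.4, 0.0]
grip_width: 0.0865
t 28.68 pos [ 0.413 -0.231  0.224] yaw 15.3 q [-0.731  0.336  1.776 -0.029  1.06   0.588] gw 0.0865 F [ 0.783 -0.373  0.03 ]
tool shift/40mm [-1.032  3.437 -0.641] rotvec/5deg [-0.089  0.447  2.45 ]
4 rows
[[-0.02  0.11  0.61 -0.26  0.86 -0.16]
 [-0.02  0.11  0.61 -0.21  0.87 -0.16]
 [-0.02  0.11  0.61 -0.16  0.88 -0.16]
 [-0.02  0.11  0.61 -0.11  0.89 -0.16]]
```

```bash
python3 -m crank '0 0.2 0.61 -0.26 0.86 -0.1 -1;0 0.2 0.61 -0.21 0.87 -0.1 -1;0 0 0.61 -0.16 0.75 -0.1 -1;0 0 0.4 -0.05 0.35 -0.1 -1;0 0 0 0 0 0 -1'; python3 -m crank '0 0 0 0 0 0 -1'
python3 - <<'E'
from h import *
import pickle
p=snap('wrist','w12.png')
pickle.dump({k:p[k] for k in('xyz','attitude','camera_matrix')},open('p12.pkl','wb'))
E
python3 go.py 0.446 -0.375 0.15 3|head -2
```

```text
time: 29.3
position: [0.4052, -0.3519, 0.2338]
tool_rot: [0.999, 0.03, -0.006, -0.01]
ft_force: [-0.2, 0.6, 0.2]
grip_width: 0.087
time: 29.42
position: [0.405, -0.3504, 0.2331]
tool_rot: [0.999, 0.03, -0.006, -0.011]
ft_force: [-1.0, 1.0, -0.1]
grip_width: 0.0868
t 29.48 pos [ 0.405 -0.35   0.233] yaw 3.5 q [-0.923  0.404  1.627  0.002  1.135  0.586] gw 0.0871 F [ 0.567  0.342 -0.163]
tool shift/40mm [1.009 0.724 2.053] rotvec/5deg [-0.247  0.139  0.1  ]
```

View pics/w12.png

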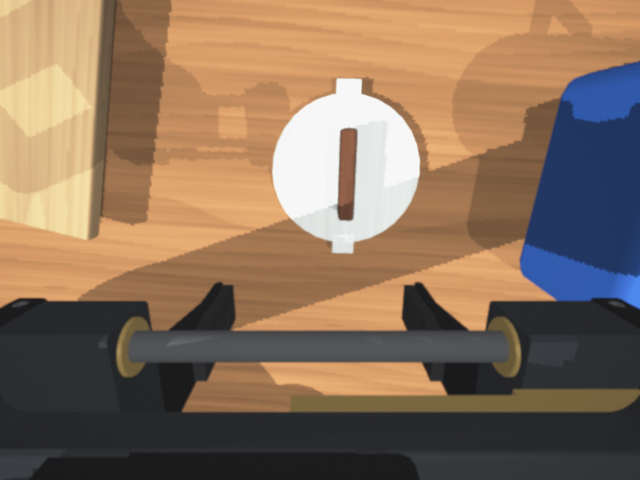

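Run:
```python
from h import *
import pickle
np.set_printoptions(precision=4,suppress=True)
p=pickle.load(open('p12.pkl','rb'))
A=plane(p,(349,78.5),0.014)[:2];B=plane(p,(342.5,252.5),0.014)[:2]
print('ears',(A+B)/2,np.linalg.norm(A-B),np.degrees(np.arctan2(*(A-B)[::-1])))
L=plane(p,(272.5,168),0.014)[:2];Rr=plane(p,(420,167),0.014)[:2]; print('lr',(L+Rr)/2,np.linalg.norm(L-Rr))
im=cv2.imread('pics/w12.png'); x0,y0,s=260,70,4
c=cv2.resize(im[y0:y0+140+50,x0:x0+170],None,fx=3.1,fy=3.1,interpolation=cv2.INTER_CUBIC); cv2.imwrite('pics/w12a.png',c)
```

```text
ears [ 0.4498 -0.3727] 0.1839589858697172 2.7003476248191913
lr [ 0.4546 -0.3727] 0.1584540177540613
```

View pics/w12a.png

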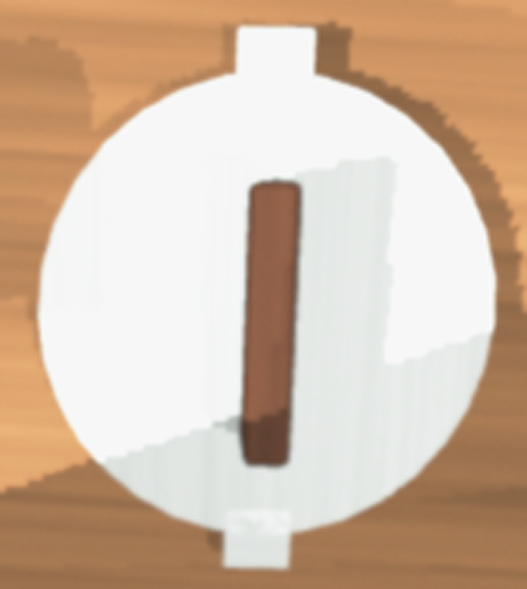

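```bash
python3 -m crank '-0.25 0.14 0.12 0.9 0.4 0.5 -1;0 0 0 0.2 0.15 0.9 -1;0 0 0 0 0 0.9 -1;0 0 0 0 0 0 -1'; python3 go.py 0.450 -0.373 0.08 2.7|head -2
```

```text
time: 29.98
position: [0.4526, -0.3651, 0.1395]
tool_rot: [1.0, 0.028, 0.001, 0.0]
ft_force: [0.0, -0.8, -0.3]
grip_width: 0.087
t 29.98 pos [ 0.453 -0.365  0.139] yaw 3.2 q [-0.871  0.576  1.622  0.001  0.942  0.643] gw 0.087 F [ 0.02  -0.848 -0.317]
tool shift/40mm [-0.079  0.192  1.487] rotvec/5deg [ 0.01  -0.014  0.109]
```

```bash
python3 -m crank '0 0 0.1 -0.08 0.2 0.8 -1;0 0 0 0 0 0.6 -1;0 0 0 0 0 0 -1'; python3 go.py 0.450 -0.373 0.022 2.7|head -2
python3 - <<'E'
from h import *
import pickle
p=snap('wrist','w13.png')
E
```

```text
time: 30.35
position: [0.4526, -0.3736, 0.0871]
tool_rot: [1.0, 0.026, 0.003, 0.003]
ft_force: [0.2, -0.4, -1.3]
grip_width: 0.0869
t 30.35 pos [ 0.453 -0.374  0.087] yaw 2.9 q [-0.881  0.657  1.647  0.001  0.829  0.638] gw 0.0869 F [ 0.153 -0.363 -1.299]
tool shift/40mm [-0.073 -0.028  1.628] rotvec/5deg [ 0.069 -0.062  0.045]
```

View pics/w13.png

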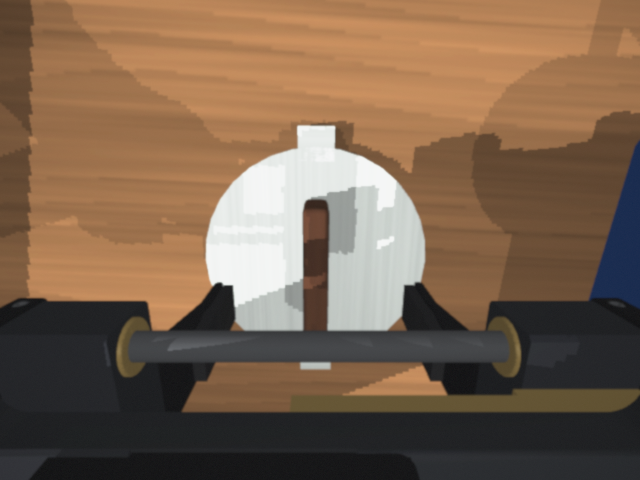

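```bash
python3 - <<'E'
from h import *
p=snap('wrist')
t=plane(p,(316.5,125.5),0.014); a=np.radians(2.7); print(t-0.092*np.array([np.cos(a),np.sin(a),0]))
E
python3 -m crank '0 -0.06 0 -0.07 -0.03 0.7 -1;0 0 0 0 0 0.6 -1;0 0 0 0 0 0.2 -1;0 0 0 0 0 0 -1'; python3 go.py 0.450 -0.373 0.022 2.7|head -2
```

```text
[ 0.45047855 -0.37397761  0.014     ]
time: 30.95
position: [0.4554, -0.3784, 0.0355]
tool_rot: [1.0, 0.026, 0.006, 0.011]
ft_force: [1.0, 0.4, 0.3]
grip_width: 0.087
t 30.95 pos [ 0.455 -0.378  0.036] yaw 3.0 q [-0.88   0.741  1.667 -0.005  0.71   0.643] gw 0.087 F [1.005 0.45  0.269]
tool shift/40mm [-0.132 -0.149  0.334] rotvec/5deg [ 0.245 -0.132  0.059]
```

```bash
python3 -m crank '0.25 -0.15 0 -0.13 -0.12 0.25 -1;0 0 0 0 0 0.05 -1;0 0 0 0 0 0 -1'; python3 go.py 0.450 -0.374 0.022 2.7|head -2
```

```text
time: 31.32
position: [0.4509, -0.375, 0.025]
tool_rot: [1.0, 0.026, 0.0, 0.001]
ft_force: [0.7, 0.7, -0.5]
grip_width: 0.0871
t 31.32 pos [ 0.451 -0.375  0.025] yaw 3.0 q [-0.884  0.759  1.667 -0.001  0.715  0.636] gw 0.0871 F [ 0.703  0.686 -0.506]
tool shift/40mm [-0.02  -0.027  0.076] rotvec/5deg [ 0.016 -0.     0.06 ]
```

```bash
python3 -m crank '0 0 0.06 -0.02 -0.02 0.06 1;0 0 0 0 0 0.01 1;0 0 0 0 0 0.01 1;0 0 0 0 0 0.01 1;0 0 0 0 0 0.01 1' 60; python3 -m crank '0 0 0 0 0 0 1;0 0 0 0 0 0 1'; python3 go.py 0.450 -0.374 0.022 2.7|head -2
```

```text
time: 31.95
position: [0.4501, -0.3744, 0.0211]
tool_rot: [1.0, 0.023, 0.0, 0.001]
ft_force: [0.1, -0.1, 0.8]
grip_width: 0.0449
time: 32.2
position: [0.4501, -0.3744, 0.0211]
tool_rot: [1.0, 0.023, 0.0, 0.001]
ft_force: [0.0, 0.3, 0.4]
grip_width: 0.0248
t 32.2 pos [ 0.45  -0.374  0.021] yaw 2.7 q [-0.884  0.764  1.671 -0.001  0.705  0.641] gw 0.0248 F [0.022 0.291 0.37 ]
tool shift/40mm [-0.003 -0.01  -0.022] rotvec/5deg [ 0.022 -0.005 -0.004]
```

```bash
python3 -m crank '0 0 0 0 0 0 1;0 0 0 0 0 0 1;0 0 0 0 0 0 1' 60; python3 -m crank '0 0 0 0 0 -0.2 1;0 0 0 0 0 -0.5 1;0 0 0 0 0 -0.9 1;0 0 0 0 0 -0.9 1;0 0 0 0 0 -0.9 1'; python3 go.py 0.5365 0.3583 0.20 42.5
python3 - <<'E'
from h import *
import pickle
p=snap('wrist','w14.png')
E
```

```text
time: 32.58
position: [0.45, -0.374, 0.0211]
tool_rot: [1.0, 0.023, 0.0, 0.001]
ft_force: [-0.5, 1.1, -0.3]
grip_width: 0.0159
time: 33.2
position: [0.4477, -0.3715, 0.1578]
tool_rot: [1.0, 0.023, -0.003, -0.003]
ft_force: [0.1, -0.1, -2.2]
grip_width: 0.0153
t 33.2 pos [ 0.448 -0.371  0.158] yaw 2.7 q [-0.884  0.555  1.599 -0.001  0.998  0.641] gw 0.0153 F [ 0.136 -0.123 -2.22 ]
tool shift/40mm [  3.062 -18.128  -0.946] rotvec/5deg [-0.103  0.042 -7.966]
19 rows
[[-0.01  0.   -0.42  0.16 -0.95 -0.05]
 [-0.01  0.   -0.42  0.2  -0.95 -0.05]
 [-0.01  0.   -0.42  0.23 -0.94 -0.05]
 [-0.01  0.   -0.42  0.26 -0.93 -0.05]
 [-0.01  0.   -0.42  0.3  -0.92 -0.05]
 [-0.01  0.   -0.42  0.33 -0.91 -0.05]
 [-0.01  0.   -0.42  0.37 -0.9  -0.05]
 [-0.01  0.   -0.42  0.4  -0.88 -0.05]
 [-0.01  0.   -0.42  0.43 -0.87 -0.05]
 [-0.01  0.   -0.42  0.46 -0.85 -0.05]
 [-0.01  0.   -0.42  0.49 -0.83 -0.05]
 [-0.01  0.   -0.42  0.52 -0.81 -0.05]
 [-0.01  0.   -0.42  0.55 -0.79 -0.05]
 [-0.01  0.   -0.42  0.58 -0.77 -0.05]
 [-0.01  0.   -0.42  0.61 -0.75 -0.05]
 [-0.01  0.   -0.42  0.64 -0.73 -0.05]
 [-0.01  0.   -0.42  0.66 -0.71 -0.05]
 [-0.01  0.   -0.42  0.69 -0.68 -0.06]
 [-0.01  0.   -0.42  0.71 -0.66 -0.06]]
```

View pics/w14.png

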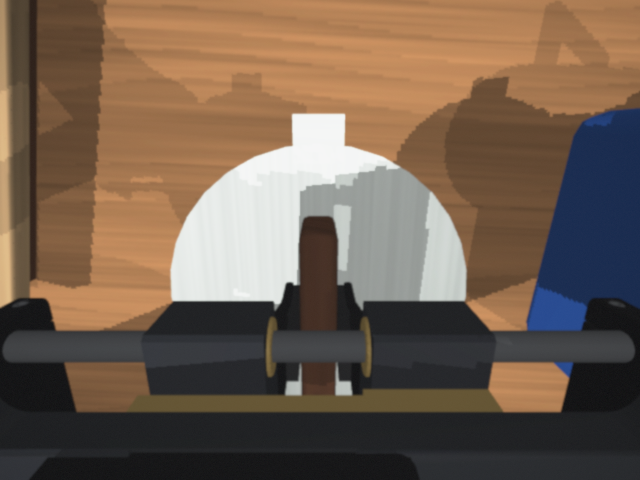

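```bash
python3 - <<'E'
from h import *
p=snap('wrist'); o=robot.get_obs(); M=R.from_quat(o['tool_rot']).as_matrix()
t=plane(p,(318.5,114),o['position'][2]-0.007); print(M.T@(t-o['position']))
for n in ['lid']:
    pass
E
python3 -m crank '0 0 -0.42 0.1 -0.6 -0.3 1;0 0 -0.42 0.2 -0.9 -0.3 1;0 0 -0.42 0.23 -0.94 -0.2 1;0 0 -0.42 0.26 -0.93 -0.1 1;0 0 -0.42 0.3 -0.92 -0.1 1'; python3 -m crank '0 0 -0.42 0.33 -0.91 -0.1 1;0 0 -0.42 0.37 -0.9 -0.1 1;0 0 -0.42 0.4 -0.88 -0.1 1;0 0 -0.42 0.43 -0.87 -0.1 1;0 0 -0.42 0.46 -0.85 -0.1 1';python3 -m crank '0 0 -0.42 0.49 -0.83 -0.05 1;0 0 -0.42 0.52 -0.81 -0.05 1;0 0 -0.42 0.55 -0.79 -0.05 1;0 0 -0.42 0.58 -0.77 -0.05 1;0 0 -0.42 0.58 -0.77 -0.05 1';python3 go.py 0.5365 0.3583 0.20 42.5
```

```text
[0.09137106 0.00017369 0.00699359]
time: 33.92
position: [0.4679, -0.1884, 0.1983]
tool_rot: [0.993, 0.118, -0.003, -0.004]
ft_force: [0.9, -0.9, -1.8]
grip_width: 0.0157
time: 34.55
position: [0.4815, 0.0183, 0.2162]
tool_rot: [0.977, 0.214, -0.009, -0.01]
ft_force: [0.6, -0.9, -2.1]
grip_width: 0.0157
time: 35.17
position: [0.4889, 0.2208, 0.2242]
tool_rot: [0.951, 0.31, -0.015, -0.013]
ft_force: [-0.3, 0.8, -1.3]
grip_width: 0.0155
t 35.17 pos [0.489 0.221 0.224] yaw 36.1 q [0.203 0.418 1.633 0.025 1.124 1.132] gw 0.0155 F [-0.336  0.783 -1.324]
tool shift/40mm [ 3.    -2.055  0.613] rotvec/5deg [-0.409  0.219 -1.279]
4 rows
[[-0.1   0.05 -0.32  0.75 -0.51  0.15]
 [-0.1   0.05 -0.32  0.76 -0.49  0.15]
 [-0.1   0.05 -0.32  0.78 -0.47  0.15]
 [-0.1   0.05 -0.32  0.79 -0.45  0.15]]
```

```bash
python3 -m crank '-0.2 0.1 -0.32 0.75 -0.51 0.1 1;-0.2 0.1 -0.32 0.76 -0.49 0.15 1;0 0 -0.32 0.6 -0.25 0.15 1;0 0 -0.2 0.4 -0.1 0.15 1;0 0 0 0 0 0 1'; python3 go.py 0.5365 0.3583 0.15 42.5
```

```text
time: 35.8
position: [0.5245, 0.3334, 0.1955]
tool_rot: [0.931, 0.365, -0.009, -0.0]
ft_force: [-0.7, -1.4, -2.1]
grip_width: 0.0157
t 35.8 pos [0.524 0.333 0.195] yaw 42.8 q [0.387 0.56  1.456 0.    1.143 1.21 ] gw 0.0157 F [-0.728 -1.368 -2.093]
tool shift/40mm [ 0.661 -0.245  1.129] rotvec/5deg [-0.074  0.185  0.056]
2 rows
[[-0.04  0.09  0.03  0.33 -0.12  0.56]
 [-0.04  0.09  0.03  0.33 -0.13  0.57]]
```

```bash
python3 -m crank '-0.07 0.18 0.05 0.5 -0.2 0.4 1;0 0 0 0.15 -0.05 0.4 1;0 0 0 0 0 0 1;0 0 0 0 0 0 1'; python3 go.py 0.5365 0.3583 0.13 42.5;python3 ov.py 0.5365 0.3583 -2.5
```

```text
time: 36.3
position: [0.5343, 0.3546, 0.1617]
tool_rot: [0.932, 0.362, -0.004, 0.001]
ft_force: [0.3, -0.1, -1.3]
grip_width: 0.0158
t 36.3 pos [0.534 0.355 0.162] yaw 42.4 q [ 0.413  0.621  1.441 -0.002  1.087  1.244] gw 0.0158 F [ 0.323 -0.123 -1.286]
tool shift/40mm [ 0.11  -0.031  0.791] rotvec/5deg [-0.009  0.084 -0.02 ]
1 rows
[[-0.01  0.08 -0.02  0.11 -0.03  0.79]]
```

View pics/ov_scene.png

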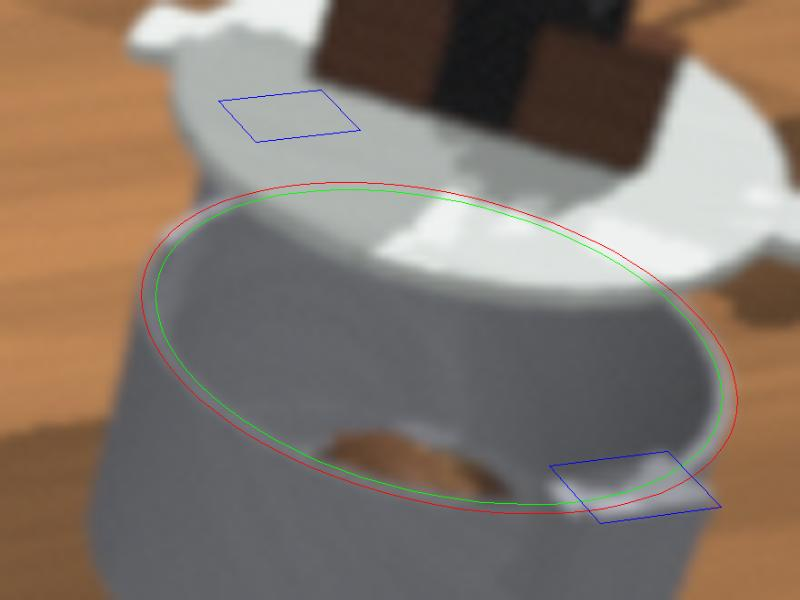

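View pics/ov_side.png

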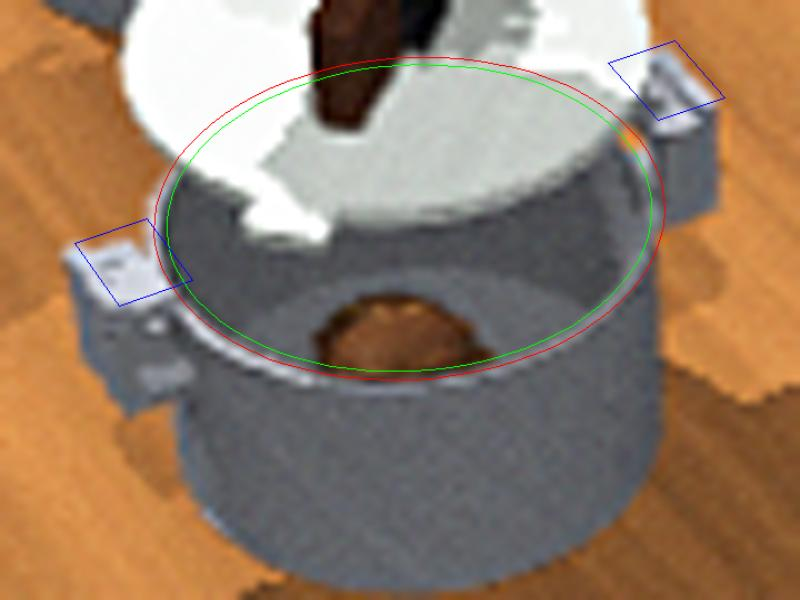

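View pics/ovw.png

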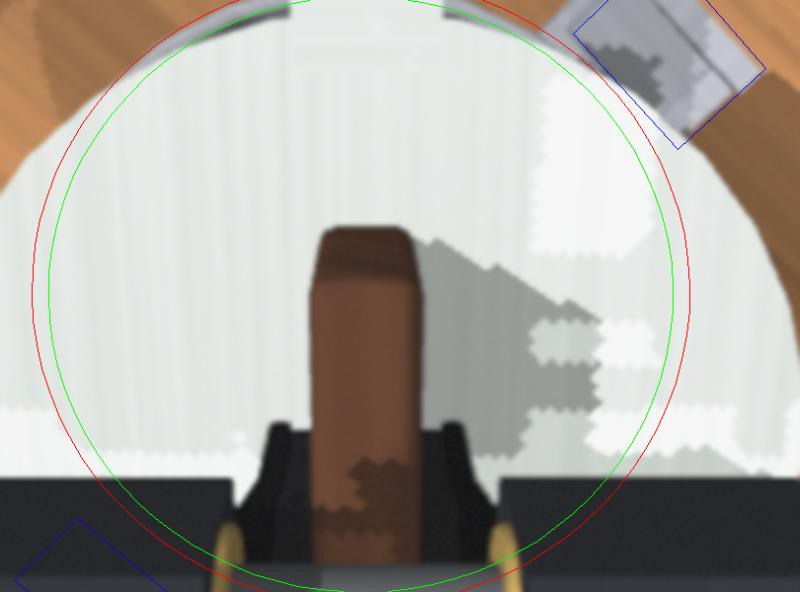

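```bash
python3 -m crank '0 0.08 0 0.1 -0.03 0.5 1;0 0 0 0.03 0 0.5 1;0 0 0 0 0 0.15 1;0 0 0 0 0 0 1'; python3 go.py 0.536 0.3578 0.112 42.5
```

```text
time: 36.95
position: [0.5395, 0.3592, 0.1184]
tool_rot: [0.932, 0.361, 0.003, -0.0]
ft_force: [-0.1, 0.2, -2.4]
grip_width: 0.0157
t 36.95 pos [0.54  0.359 0.118] yaw 42.3 q [0.415 0.679 1.464 0.001 0.992 1.246] gw 0.0157 F [-0.076  0.24  -2.352]
tool shift/40mm [-0.09  -0.034  0.16 ] rotvec/5deg [ 0.017 -0.073 -0.031]
1 rows
[[ 0.02 -0.07 -0.03 -0.09 -0.03  0.16]]
```

```bash
python3 -m crank '0 -0.07 0 -0.09 -0.03 0.15 1;0 0 0 -0.02 0 0.1 1;0 0 0 0 0 0 1'; python3 go.py 0.536 0.3578 0.098 42.5
```

```text
time: 37.33
position: [0.5361, 0.3573, 0.1096]
tool_rot: [0.933, 0.361, 0.002, 0.001]
ft_force: [-1.0, 0.1, -1.8]
grip_width: 0.0154
t 37.33 pos [0.536 0.357 0.11 ] yaw 42.3 q [ 0.415  0.687  1.478 -0.002  0.974  1.248] gw 0.0154 F [-1.002  0.094 -1.807]
tool shift/40mm [ 0.004 -0.011  0.291] rotvec/5deg [ 0.028 -0.031 -0.032]
1 rows
[[ 0.03 -0.03 -0.03  0.   -0.01  0.29]]
```

```bash
python3 -m crank '0 -0.03 0 -0.01 -0.01 0.12 1;0 0 0 0 0 0.08 1;0 0 0 0 0 0.03 1'; python3 go.py 0.536 0.3578 0.098 42.5
```

```text
time: 37.7
position: [0.5359, 0.3576, 0.1002]
tool_rot: [0.932, 0.361, 0.001, 0.001]
ft_force: [-0.1, -0.3, -2.9]
grip_width: 0.0153
t 37.7 pos [0.536 0.358 0.1  ] yaw 42.3 q [ 0.416  0.7    1.482 -0.003  0.958  1.25 ] gw 0.0153 F [-0.062 -0.252 -2.941]
tool shift/40mm [ 0.006 -0.003  0.056] rotvec/5deg [ 0.031 -0.009 -0.031]
1 rows
[[ 0.03 -0.01 -0.03  0.01 -0.    0.06]]
```

Plug is in without contact (past 0.106). Continue to seat.

```bash
python3 -m crank '0.03 -0.01 0 0.01 0 0.06 1;0 0 0 0 0 0.03 1;0 0 0 0 0 0.02 1'; python3 go.py 0.536 0.3578 0.098 42.5
```

```text
time: 38.08
position: [0.5363, 0.3579, 0.0981]
tool_rot: [0.932, 0.361, 0.0, 0.0]
ft_force: [-1.3, -0.8, 3.0]
grip_width: 0.0156
t 38.08 pos [0.536 0.358 0.098] yaw 42.4 q [ 0.416  0.704  1.481 -0.     0.957  1.247] gw 0.0156 F [-1.274 -0.765  2.954]
tool shift/40mm [-0.007 -0.002  0.003] rotvec/5deg [ 0.    -0.    -0.028]
1 rows
[[ 0.   -0.   -0.03 -0.01 -0.    0.  ]]
```

```bash
python3 -m crank '0 0 0.6 0 0 0.01 1;0 0 0.8 0 0 0.01 1;0 0 0.8 0 0 0.01 1;0 0 0.8 0 0 0.01 1;0 0 0.8 0 0 0.01 1'; python3 go.py 0.536 0.3578 0.098 -2.5|head -2; python3 -c "
from rig import robot; print(robot.get_obs()['moment'])"
```

```text
time: 38.7
position: [0.5387, 0.3581, 0.0981]
tool_rot: [0.98, 0.199, 0.003, 0.0]
ft_force: [1.0, -1.6, 1.1]
grip_width: 0.0158
t 38.7 pos [0.539 0.358 0.098] yaw 22.9 q [ 0.415  0.705  1.479 -0.002  0.953  1.587] gw 0.0158 F [ 1.01  -1.626  1.055]
tool shift/40mm [-0.064 -0.02   0.003] rotvec/5deg [ 0.005 -0.059  5.08 ]
[-0.28336947  0.44841723  0.14769851]
```

```bash
python3 -m crank '0 -0.05 0.6 -0.06 -0.02 0.01 1;0 0 0.8 0 0 0.01 1;0 0 0.8 0 0 0.01 1;0 0 0.8 0 0 0 1'; python3 go.py 0.536 0.3578 0.098 -2.5|head -2; python3 -c "
from rig import robot; print(robot.get_obs()['moment'])"
```

```text
time: 39.2
position: [0.5379, 0.3577, 0.0982]
tool_rot: [0.998, 0.065, 0.002, 0.001]
ft_force: [0.5, -1.4, 0.1]
grip_width: 0.0155
t 39.2 pos [0.538 0.358 0.098] yaw 7.5 q [ 0.415  0.704  1.479 -0.003  0.955  1.857] gw 0.0155 F [ 0.49  -1.438  0.134]
tool shift/40mm [-0.046 -0.009  0.005] rotvec/5deg [ 0.012 -0.045  1.996]
[-0.12204869  0.35157342  0.06922728]
```

```bash
python3 -m crank '0 -0.04 0.6 -0.04 0 0 1;0 0 0.6 0 0 0 1;0 0 0.5 0 0 0 1;0 0 0.5 0 0 0 1'; python3 go.py 0.536 0.3578 0.098 -2.5|head -2; python3 -c "
from rig import robot; print(robot.get_obs()['moment'])"
```

```text
time: 39.7
position: [0.5373, 0.3587, 0.0982]
tool_rot: [0.999, -0.032, 0.001, -0.001]
ft_force: [-0.7, 1.9, -0.1]
grip_width: 0.0158
t 39.7 pos [0.537 0.359 0.098] yaw -3.7 q [ 0.416  0.704  1.479 -0.     0.955  2.051] gw 0.0158 F [-0.718  1.872 -0.07 ]
tool shift/40mm [-0.032  0.025  0.004] rotvec/5deg [-0.012 -0.034 -0.233]
[0.34474271 0.43829298 1.17650347]
```

```bash
python3 -m crank '0 0 0.5 0 0 0 1;0 0 0.5 0 0 0 1;0 0 0.5 0 0 0 1'; python3 go.py 0.536 0.3578 0.098 -2.5|head -2; python3 -c "
from rig import robot; print(robot.get_obs()['moment'])"
```

```text
time: 40.08
position: [0.5367, 0.3588, 0.0982]
tool_rot: [0.996, -0.088, 0.002, 0.002]
ft_force: [-0.1, 0.4, 0.3]
grip_width: 0.0173
t 40.08 pos [0.537 0.359 0.098] yaw -10.1 q [ 0.419  0.704  1.479 -0.007  0.956  2.17 ] gw 0.0173 F [-0.127  0.363  0.281]
tool shift/40mm [-0.012  0.029  0.005] rotvec/5deg [ 0.046 -0.052 -1.516]
[0.03553055 0.49554201 1.81970457]
```

```bash
python3 -m crank '0 0 -0.9 0 0 0 1;0 0 0 0 0 0 -0.5;0 0 0 0 0 0 -0.5;0 0 0 0 0 0 -0.5;0 0 0 0 0 0 -0.5'; python3 go.py 0.536 0.3578 0.098 -2.5|head -2; python3 -m crank '0 0 0 0 0 0 -0.5;0 0 0 0 0 -0.5 -0.5;0 0 0 0 0 -1 -0.5;0 0 0 0 0 -1 -0.5;0 0 0 0 0 -1 -0.5';  python3 go.py 0.49 0.3578 0.26 -2.5|head -2
```

```text
time: 40.7
position: [0.5378, 0.3594, 0.0984]
tool_rot: [0.999, -0.048, 0.003, 0.002]
ft_force: [0.4, -0.5, 0.4]
grip_width: 0.0483
t 40.7 pos [0.538 0.359 0.098] yaw -5.5 q [ 0.42   0.705  1.477 -0.008  0.955  2.09 ] gw 0.0483 F [ 0.355 -0.504  0.394]
tool shift/40mm [-0.04   0.043  0.011] rotvec/5deg [ 0.041 -0.079 -0.59 ]
time: 41.32
position: [0.5345, 0.3585, 0.2374]
tool_rot: [0.999, -0.048, -0.001, 0.004]
ft_force: [0.5, 0.7, 0.2]
grip_width: 0.0655
t 41.33 pos [0.534 0.359 0.237] yaw -5.6 q [ 0.42   0.541  1.361 -0.006  1.246  2.09 ] gw 0.0655 F [0.465 0.678 0.203]
tool shift/40mm [-1.107  0.131 -0.561] rotvec/5deg [ 0.096  0.032 -0.611]
```

```bash
python3 -m crank '0 0 0 -1 0.1 -0.5 -0.5;0 0 0 -0.6 0 -0.5 -0.5;0 0 0 -0.2 0 0 -0.5;0 0 0 0 0 0 -0.5;0 0 0 0 0 0 -0.5'
python3 - <<'E'
from h import *
import pickle
p=snap('wrist','w15.png')
pickle.dump({k:p[k] for k in('xyz','attitude','camera_matrix')},open('p15.pkl','wb'))
E
python3 ov.py 0.536 0.3578 -2.5
```

```text
time: 41.95
position: [0.4639, 0.3623, 0.2814]
tool_rot: [0.999, -0.049, 0.003, 0.002]
ft_force: [-0.6, -0.6, -0.1]
grip_width: 0.0652
```

View pics/w15.png

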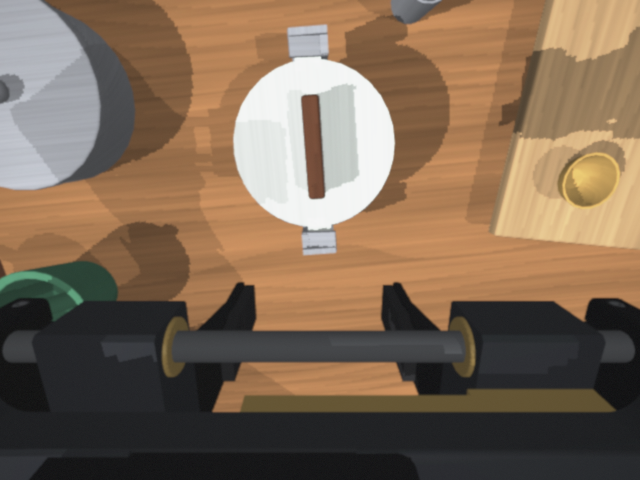

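View pics/ov_scene.png

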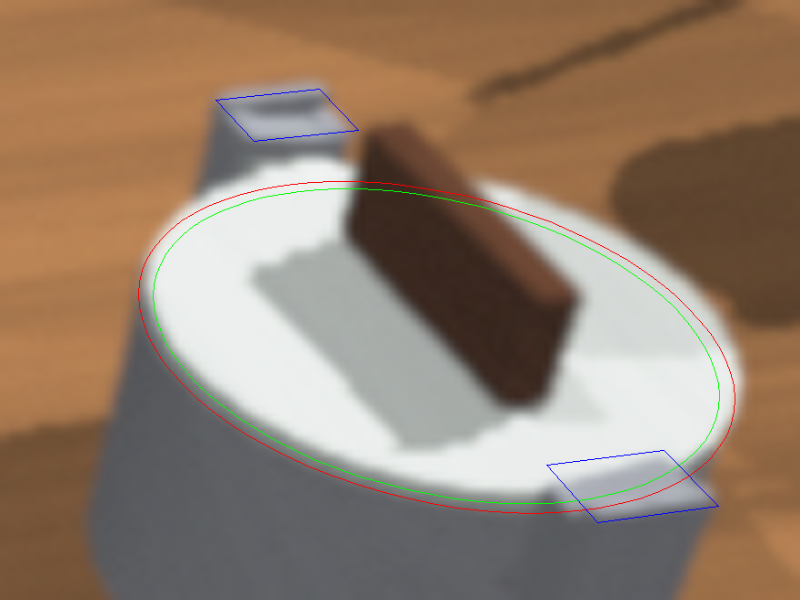

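View pics/ov_side.png

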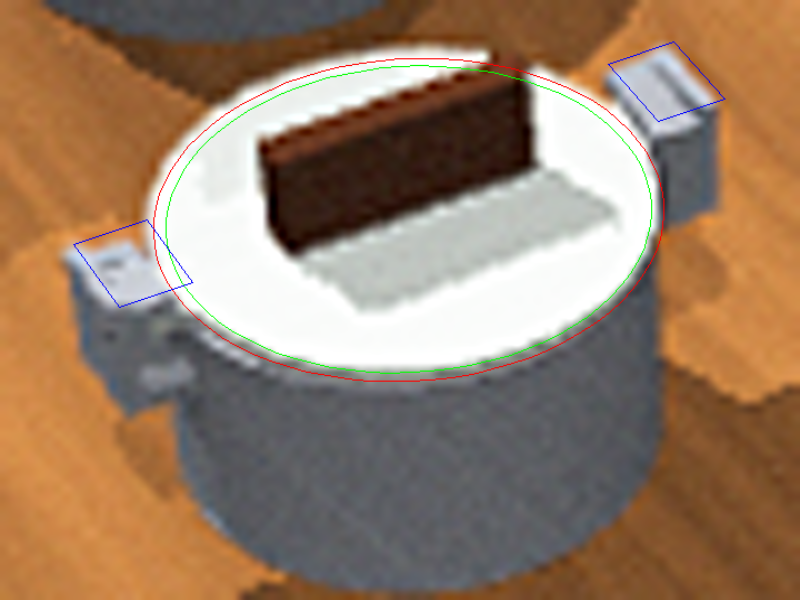

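Run:
```python
from h import *
import pickle
np.set_printoptions(precision=4,suppress=True)
p=pickle.load(open('p15.pkl','rb'))
im=cv2.cvtColor(cv2.imread('pics/w15.png'),cv2.COLOR_BGR2RGB)
r,g,b=[im[...,i].astype(int) for i in range(3)]
sub=np.zeros(im.shape[:2],np.uint8); sub[70:215,280:345]=((r-b>40)&(r<170))[70:215,280:345]
n,l,st,cen=cv2.connectedComponentsWithStats(sub); k=1+np.argmax(st[1:,4]); ys,xs=np.where(l==k)
P=np.array([plane(p,(a,c),0.129)[:2] for a,c in zip(xs,ys)]); e,v=np.linalg.eigh(np.cov(P.T)); 
print('handle',P.mean(0),np.degrees(np.arctan2(v[1,1],v[0,1])),np.sqrt(12*e))
A=plane(p,(307.5,26),0.102)[:2];B=plane(p,(319.5,254.5),0.102)[:2]
print('lugs',(A+B)/2,np.linalg.norm(A-B),np.degrees(np.arctan2(*(A-B)[::-1])))
cv2.imwrite('pics/w15a.png',cv2.resize(im[15:265,210:420,::-1],None,fx=2.4,fy=2.4,interpolation=cv2.INTER_CUBIC))
```

```text
handle [0.5387 0.3588] 178.26123131764555 [0.0132 0.0859]
lugs [0.5343 0.3583] 0.20911160807590662 -2.739162135729683
```

View pics/w15a.png

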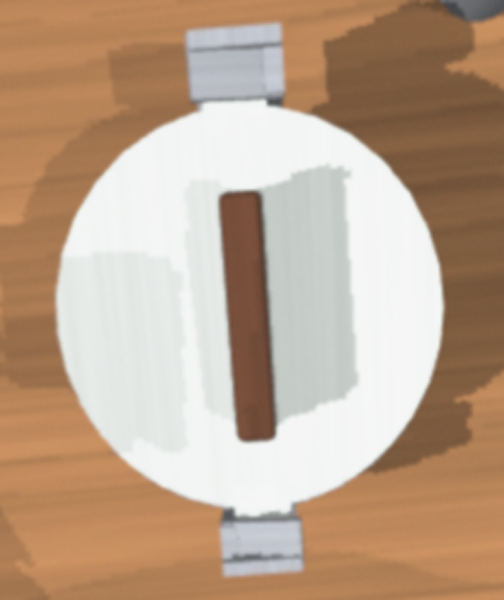

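Run:
```python
from h import *
np.set_printoptions(precision=3,suppress=True)
p=snap('scene','end.png')
for n in ['katori','tumbler','lid','shell1']:
    for b in spotter.boxes_of(n,p)[:2]: print(n,round(b['score'],2),w(p,b['at']))
print(robot.hand_in(), robot.get_obs()['time'])
```

```text
tumbler 0.62 [0.688 0.231 0.057]
the job is handed in; nothing more can be done
the job is handed in; nothing more can be done
```

View pics/end.png

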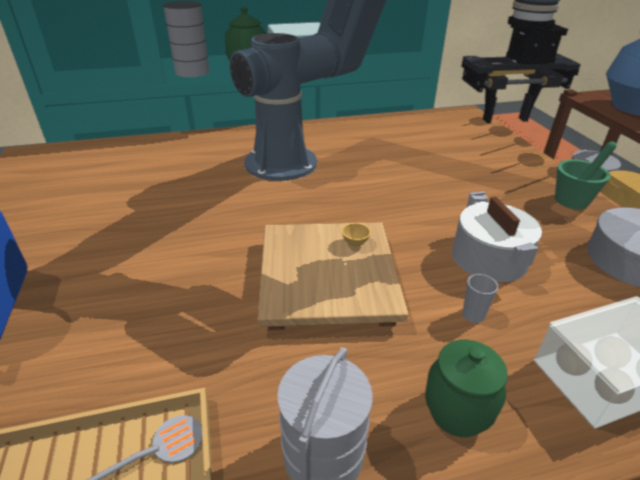

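I put all three shell pieces in the pail, set the lid on at about 45° and turned it clockwise to its stops. I then let go, backed the arm clear and handed in at about 42 s of the 72 s allowed; no verdict is reported.

**Shell pieces:** the last picture into the open pail showed the pieces stacked near the middle. The networks placed them within about 25 mm of the pail's axis, all below 35 mm high. After that they are hidden under the lid.

**Lid:**
- **Angle:** the handle lies within about 1° (0.02 rad) of the line between the lugs. The turn stopped hard, with the grip twisting on the handle, so I took it to be at the stops.
- **Height:** when the lid seated, its origin was about 77 mm above the table, judged from the gripper height, and it did not change during the turn.
- **Flatness:** I judged that the lid sits flat from the pictures only.

**Brass bowl and tumbler:** in the final scene picture, the bowl at pixel (356, 235) and the tumbler at (480, 298) look the same as at the start. The network put the tumbler within about 2 mm of its first position.

**Checks that failed or disagreed:**
- **First grasp:** the fingers slid up the first shell. I reopened, went down to the board and gripped again.
- **Pail centre:** my first two estimates of it differed by about 8 mm because I had paired pixels with a later camera pose. I redid it against all three cameras and they agreed to about 2 mm. The last picture puts the lid and pail centres about 4 mm apart, all in x and within my measuring error.
- **Last network call:** it missed the bowl and the lid, so I checked those two by eye.

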